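# Build up the cooler and set out parts on the repair mat

### The job

On the repair mat, first set the finned heat sink centred and square on the black chip of the green circuit board, then the fan centred and square on top of the heat sink, right way up as it lies. Next stand the blue capacitor in the middle of the mat, midway between the board and the metal power supply, and last put the yellow transformer directly behind the capacitor (on the side away from the robot, straight across the mat, square with it), leaving a gap of about 2 cm. Keep to this order, leave everything upright and let go, and leave the orange capacitor and the solder spool where they are.

Things in the scene. Friction and masses are not known exactly. Their poses are not given: they have to be found in the camera images.
- mat: Beige-grey flat repair mat fixed on the green bench, 170 x 480 x 3 mm, with a thin pale line near each long edge. Origin at the centre of its underside; x across its short side (roughly away from the robot, turned up to 0.2 rad), y along its long side, z up; its top is at z = 3 mm. The board and the power supply stand on its two ends (which is where varies) with their centres 180 mm either side of the mat's centre; the middle is empty.
- board: Green circuit board on a black base, fixed on one end of the mat, 130 (x) x 100 (y) mm. Origin at the centre of the base's underside, on the mat's top; z up. Base and board make 11 mm; the square black chip, 36 x 36 mm, is at the board's centre with its flat top 15 mm above the origin. Connectors up to 22 mm above the origin (23 mm for a small black can) occupy only x = 42 to 57 mm; everything else on it is 13 mm or lower.
- psu: Metal power supply: silver box 130 (x) x 98 (y) x 38 mm with a field of dark vent holes and a yellow strip on top, fixed on the other end of the mat. Origin at the centre of its underside, on the mat's top; z up.
- heat_sink: Aluminium heat sink, loose on the bench, 50 x 50 x 25 mm, nine upright fins running along its x; counts as a solid block, about 0.09 kg. Origin at the centre of its underside, z up; a quarter turn makes no difference to the job. To be seated on the board's chip.
- fan: Black square cooling fan with grey blades and a white hub, loose on the bench, 50 x 50 x 20 mm, lying flat with its blades showing on top, about 0.045 kg. Origin at the centre of its underside, z up; a quarter turn makes no difference.
- capacitor: Large blue capacitor with a silver top, an upright can 30 mm in diameter and 45 mm high, loose on the bench, about 0.045 kg. Origin at the centre of its underside, z up.
- transformer: Transformer, yellow winding with a dark core, loose on the bench, a block 34 (x) x 40 (y) x 30 mm, about 0.08 kg. Origin at the centre of its underside, z up. It may stand either way round and at a quarter turn, as long as it is square with the mat.
- spare_cap: Small orange capacitor with a silver top, upright, 22 mm in diameter, 30 mm high, loose among the parts: leave it alone. Origin at the centre of its underside.
- spool: Red solder spool with a silver winding, standing on its flange, 48 mm in diameter, 40 mm high, loose among the parts: leave it alone. Origin at the centre of its underside.

How it is judged:
By the outcome, as a careful person would: the job done as asked, in the order asked, and still so for the second after the job is handed in, with the robot touching nothing.
It also fails if it takes over 102 s, if anything falls off the work surface, if the arm or the gripper's body presses on something with over 40 N, if the wrist force passes 120 N, or if a joint passes its speed limit or range.

### The arm

A 6-joint arm with a two-finger parallel gripper is mounted at the origin on the work surface. World frame = base frame: x ahead of the robot, y to its left, z up, the work surface at z = 0. Lengths are in m, angles in rad, forces in N, time in s.
With the tool pointing down it reaches from about 0.15 to 0.775 m from the base axis. Payload 6.1 kg.
Tool frame: the origin (TCP) lies on the centre line of the jaws, within the pads' length; the fingertips stand 14 mm ahead of it and the grasp point (between the pads) lies 5 mm behind it; z points along the fingers, y is the line along which they close (so a half turn about z gives the same grasp; the last joint's range is limited). The gripper opens to 85 mm and grips with 20 to 120 N. Pads are 22 mm wide; open, the fingers measure 114 mm over their backs; the gripper's body (76 mm by 85 mm) begins 54 mm behind the grasp point. The pads swing forward as they close: fully open they stand 13 mm farther back than shut.
Start: joints at [1.25, 0.126, -0.04, 1.405, 0, 1.571], TCP at [0.166, 0.498, 0.245] pointing down, gripper open.
Joint ranges: [-2.72, 2.72], [-0.95, 1.95], [-1.27, 1.35], [-1.78, 2.02], [-1.46, 1.47], [-3.14, 3.14]. Speed limits (rad/s): [2.39, 2.39, 3.01, 3.14, 3.14, 3.14].

### API

Orientations are given as a unit quaternion [w, x, y, z].
In Python, from workcell import robot, viewer gives the robot as it stands. The module is installed in compiled form; this text tells all that it offers.
- The arm moves only by the tool carry_out, never from a script. Its arguments are lists of equal length, an entry for each row: "jaw": the closure, from 0 (fully open) to 1 (shut); "xyz": the shift along the tool's x, y, z normalised to -1 to 1, where 1 is 0.025 m, a list of three; "turn": the turn about the tool's z normalised to -1 to 1, where 1 is 0.12 rad. A call has 1 to 8 rows; each row shifts and turns the commanded pose from where the row before left it, along the tool's axes as they then stand; what a row does not reach is not made up. A row lasts 1/10 s, in which the tool goes at most 50 mm and 8.59 degrees, less where a joint would pass 70% of its speed; a pose out of reach is approached as far as the arm can. A call with a number of a shift or a turn outside -1 to 1 is refused whole. A call with a gripper value outside its range is refused whole. The fingers move at their own pace and stop on an object; the grip force is fixed at half the most. Time passes only in rows, so rows that do not move let the fingers close. It gives the time, the measured TCP pose, the force, the opening and the grip force at its end, in the units of the state.
- robot.sense(): the state, without advancing time (a new reading comes with each control period).
- viewer.grab_frame(name): name is "scene" or "top"; returns a dict with "frame" (400x640x3 uint8, blue, green, red), "camera_matrix" (3x3 intrinsics, pixels), "R" (3x3) and "t" (3): a world point X has camera coordinates R X + t. Camera axes: x right, y down, z forward; pixel columns grow to the right and rows downward; lengths in m; the calibration is good to about 2 mm. A picture is of the moment at which its call begins. There is no depth.
- robot.finish_job(): hands the job in; it is judged then, once.
The state is a dict: "time": time; "q": joint angles; "qd": joint speeds; "tau": joint torques, N m; "ee_pos": TCP position; "tcp_rot": TCP orientation; "ft_force": force on the tool from outside, world axes, zero at the start; "ft_torque": the same for the moment, N m; "finger_gap": finger opening in m; "grip_force": force on a finger pad.
Only numpy, scipy, OpenCV 4.12 (cv2) and the standard library are available. Lean on these libraries where they do the work, as an engineer would, in place of code of your own. Each camera call takes 0.05 s, during which the arm holds its last target. There are 200 camera calls.

## Working session

There is one attempt and no reset: what is moved stays moved. The work goes in short steps, Python scripts to look and compute and a tool call to move; the robot and the scene stay as the last step left them, time stands still between calls to the robot, and variables do not carry over. Pictures are saved under pics/ and viewed, at most 14 in all, crops included, and the job is handed in when it is done.

Besides the shell and the picture viewer there is one more tool, called after ">>>" by a JSON object that holds its "method" and its "body". carry_out: Moves the arm, as the interface text tells. Scaled input: -1 to 1 covers 0.025 m each way for a shift and 0.12 rad each way for a turn. Its arguments: {"type":"object","properties":{"jaw":{"type":"array","items":{"type":"number"}},"xyz":{"type":"array","items":{"type":"array","items":{"type":"number"}}},"turn":{"type":"array","items":{"type":"number"}}},"required":["jaw","xyz","turn"]}

```bash
mkdir -p pics; python3 - <<'E'
from workcell import robot, viewer
import cv2,numpy as np
s=robot.sense(); print({k:np.round(v,3).tolist() for k,v in s.items()})
for n in("scene","top"):
    f=viewer.grab_frame(n); cv2.imwrite(f"pics/{n}0.png",f["frame"])
    np.savez(f"pics/{n}0.npz",**f)
    print(n,np.round(f["camera_matrix"],1).tolist(),np.round(f["R"],3).tolist(),np.round(f["t"],3).tolist(), np.round(-f["R"].T@f["t"],3))
E
```

```text
{'time': 0.0, 'q': [1.25, 0.126, -0.041, 1.405, -0.0, 1.571], 'qd': [0.001, -0.0, -0.002, 0.002, -0.001, -0.0], 'tau': [-0.001, -43.591, 35.292, 0.017, -0.0, -0.0], 'ee_pos': [0.165, 0.498, 0.245], 'tcp_rot': [-0.0, 0.16, 0.987, -0.001], 'ft_force': [0.66, -0.206, 0.696], 'ft_torque': [0.054, -0.024, -0.038], 'grip_force': 0.0, 'finger_gap': 0.085}
scene [[363.4, 0.0, 321.8], [0.0, 363.4, 194.2], [0.0, 0.0, 1.0]] [[0.315, 0.949, -0.013], [0.698, -0.241, -0.675], [-0.643, 0.204, -0.738]] [-0.166, -0.334, 1.252] [ 1.091 -0.178  0.697]
top [[402.2, 0.0, 320.1], [0.0, 402.2, 199.4], [0.0, 0.0, 1.0]] [[0.023, -1.0, 0.009], [-0.995, -0.024, -0.099], [0.099, -0.007, -0.995]] [-0.007, 0.562, 0.923] [0.467 0.013 0.974]
```

View pics/top0.png

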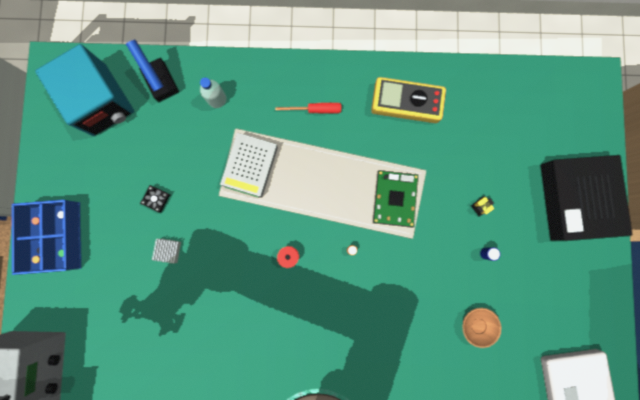

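View pics/scene0.png

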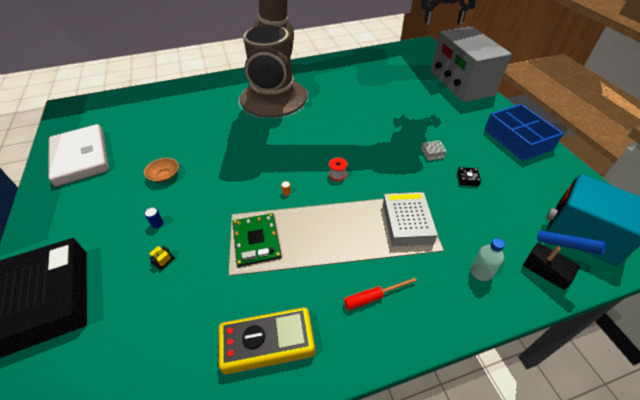

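The top view has the heat sink at (166,250), fan (155,198), spool (288,257), orange cap (352,250), PSU (250,163), board (397,199), transformer (484,205) and blue cap (490,254). In the scene view, the heat sink is at (433,150), fan (469,176), capacitor (153,217) and transformer (161,258). Next I'll measure them.

```bash
cat > h.py <<'E'
import numpy as np, cv2
from workcell import robot, viewer
def ray(f,uv,z):
    K,R,t=f["camera_matrix"],f["R"],f["t"]
    C=-R.T@t; d=R.T@np.linalg.solve(K,[uv[0],uv[1],1.]); return C+d*(z-C[2])/d[2]
def tri(fs,uvs):
    A=np.zeros((3,3));b=np.zeros(3)
    for f,uv in zip(fs,uvs):
        K,R,t=f["camera_matrix"],f["R"],f["t"]; C=-R.T@t
        d=R.T@np.linalg.solve(K,[uv[0],uv[1],1.]); d/=np.linalg.norm(d); P=np.eye(3)-np.outer(d,d); A+=P;b+=P@C
    return np.linalg.solve(A,b)
def nongreen(im):
    h=cv2.cvtColor(im,cv2.COLOR_BGR2HSV)
    g=(h[...,0]>68)&(h[...,0]<95)&(h[...,1]>110)&(h[...,2]>25)
    return (~g).astype(np.uint8)
def blob(m,c,r=22):
    """largest component within r px of c"""
    w=np.zeros_like(m); u,v=c; w[v-r:v+r,u-r:u+r]=m[v-r:v+r,u-r:u+r]
    n,l,s,ce=cv2.connectedComponentsWithStats(w,connectivity=4)
    i=1+np.argmax(s[1:,4]); b=(l==i).astype(np.uint8)
    hull=cv2.convexHull(cv2.findContours(b,cv2.RETR_EXTERNAL,cv2.CHAIN_APPROX_NONE)[0][0])
    f=np.zeros_like(m); cv2.fillConvexPoly(f,hull,1); M=cv2.moments(f,True)
    return (M["m10"]/M["m00"],M["m01"]/M["m00"]),M["m00"],hull[:,0].astype(float)
def load(n): return dict(np.load(n))
E
python3 - <<'E'
from h import *
T=load("pics/top0.npz");S=load("pics/scene0.npz")
mt,ms=nongreen(T["frame"]),nongreen(S["frame"])
for n,ct,cs,h in [("sink",(166,250),(433,150),.025),("fan",(155,198),(469,176),.02),("tr",(484,205),(161,258),.03),("cap",(490,254),(153,217),.045),("spare",(352,250),(286,188),.03),("spool",(288,257),(338,168),.04)]:
    a,A,H=blob(mt,ct);b,B,_=blob(ms,cs,18 if n in("sink","fan") else 22)
    P=np.array([ray(T,p,h/2)[:2] for p in H],np.float32)
    r=cv2.minAreaRect(P)
    print(n,np.round(a,1),A,np.round(b,1),B,"top",np.round(ray(T,a,h/2),4),"scene",np.round(ray(S,b,h/2),4),"tri",np.round(tri([T,S],[a,b]),4),"rect",np.round(r[1],3),round(r[2],1))
# mat: outline
im=T["frame"];m=mt.copy();n,l,s,c=cv2.connectedComponentsWithStats(m,connectivity=4)
i=l[190,320];b=(l==i).astype(np.uint8);print(s[i])
H=cv2.convexHull(cv2.findContours(b,cv2.RETR_EXTERNAL,cv2.CHAIN_APPROX_NONE)[0][0])[:,0].astype(float)
P=np.array([ray(T,p,.003)[:2] for p in H],np.float32);r=cv2.minAreaRect(P);print("mat",r)
v=np.hstack([cv2.resize(im[115:280,120:340],None,fx=1.8,fy=1.8,interpolation=cv2.INTER_CUBIC),cv2.resize(im[115:280,340:560],None,fx=1.8,fy=1.8,interpolation=cv2.INTER_CUBIC)])
k=cv2.resize(np.hstack([mt[115:280,120:340],mt[115:280,340:560]])*255,(v.shape[1],v.shape[0]))
cv2.imwrite("pics/c1.png",np.vstack([v,cv2.cvtColor(k,cv2.COLOR_GRAY2BGR)]))
E
```

```text
sink [165.8 250.5] 657.0 [433.3 149.8] 414.0 top [0.4329 0.3684 0.0125] scene [0.4355 0.3659 0.0125] tri [0.4326 0.369  0.0094] rect [0.063 0.056] 83.0
fan [154.4 198.3] 486.0 [468.5 176. ] 371.0 top [0.5564 0.4041 0.01  ] scene [0.5576 0.4018 0.01  ] tri [0.5562 0.4042 0.0081] rect [0.054 0.05 ] 65.1
tr [483.3 205.7] 306.0 [160.3 256.5] 396.0 top [ 0.5575 -0.3856  0.015 ] scene [ 0.5574 -0.3866  0.015 ] tri [ 0.5574 -0.3862  0.0148] rect [0.041 0.047] 37.5
cap [490.2 253.4] 239.0 [153.4 217.2] 288.0 top [ 0.4443 -0.3969  0.0225] scene [ 0.4427 -0.3969  0.0225] tri [ 0.4443 -0.3963  0.0242] rect [0.03  0.047] 1.3
spare [351.7 249.6] 114.0 [285.7 187.9] 132.0 top [ 0.4453 -0.0709  0.015 ] scene [ 0.4452 -0.0714  0.015 ] tri [ 0.4452 -0.0712  0.0149] rect [0.025 0.027] 45.9
spool [287.5 256.6] 469.0 [337.6 168.6] 434.0 top [0.4258 0.08   0.02  ] scene [0.4263 0.0785 0.02  ] tri [0.4255 0.0795 0.019 ] rect [0.054 0.054] 1.6
[  218   128   209   111 14158]
mat ((0.6059544682502747, 0.0029056668281555176), (0.4880574345588684, 0.17466355860233307), 78.86441040039062)
```

View pics/c1.png

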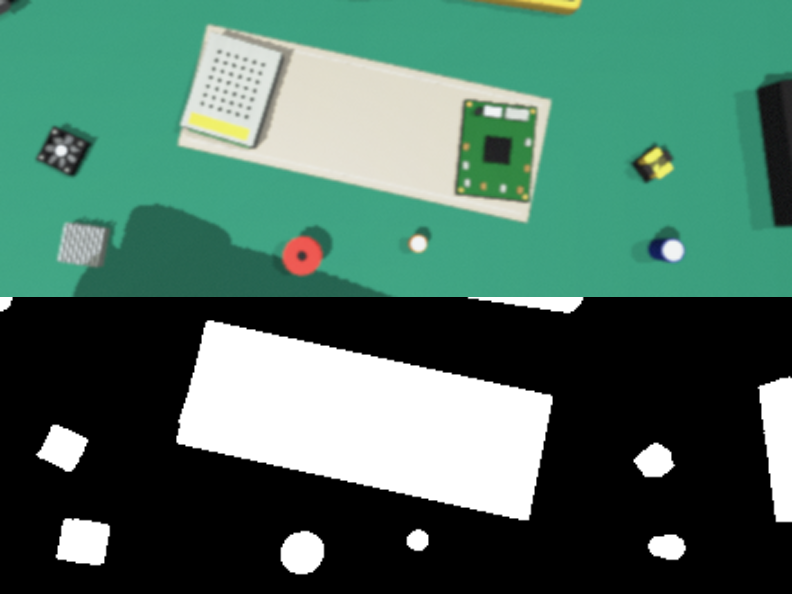

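The crop shows clean masks: mat tilted about 11°, board at the right end. The heat sink mask takes in some shadow, so I'll tighten that one and measure the chip, mat lines and square angles.

```bash
python3 - <<'E'
from h import *
T=load("pics/top0.npz");S=load("pics/scene0.npz")
def hsv(f): return cv2.cvtColor(f["frame"],cv2.COLOR_BGR2HSV)
ht,hs=hsv(T),hsv(S)
# sink: low saturation
for thr in (60,80,100):
    a,A,H=blob((ht[...,1]<thr).astype(np.uint8),(166,250));b,B,_=blob((hs[...,1]<thr).astype(np.uint8),(433,150),18)
    P=np.array([ray(T,p,.025)[:2] for p in H],np.float32);r=cv2.minAreaRect(P)
    print("sink",thr,np.round(a,1),A,np.round(b,1),B,np.round(ray(T,a,.0125),4),np.round(ray(S,b,.0125),4),np.round(tri([T,S],[a,b]),4),np.round(r[1],3),r[2])
# chip
for thr in (50,70):
    o=[]
    for f,h,c in ((T,ht,(397,199)),(S,hs,(256,237))):
        a,A,H=blob((h[...,2]<thr).astype(np.uint8),c,13);P=np.array([ray(f,p,.018)[:2] for p in H],np.float32);r=cv2.minAreaRect(P);o.append(a)
        print("chip",thr,np.round(a,1),A,np.round(ray(f,a,.018),4),np.round(r[1],3),round(r[2],1))
    print(tri([T,S],o))
# mat edges, both views
for nm,f,seed in (("top",T,(320,190)),("scene",S,(330,240))):
    m=nongreen(f["frame"]);n,l,s,c=cv2.connectedComponentsWithStats(m,connectivity=4)
    b=(l==l[seed[1],seed[0]]).astype(np.uint8)
    C=cv2.findContours(b,cv2.RETR_EXTERNAL,cv2.CHAIN_APPROX_NONE)[0][0][:,0].astype(float)
    P=np.array([ray(f,p,.003)[:2] for p in C])-[.606,.003]
    th=np.deg2rad(-11.14);X=np.array([np.cos(th),np.sin(th)]);Y=np.array([-X[1],X[0]])
    q=P@np.c_[X,Y]
    for sg in(-1,1):
        k=(np.abs(q[:,1])<.11)&(abs(q[:,0]-sg*.086)<.012); p=np.polyfit(q[k,1],q[k,0],1);print(nm,"long",sg,k.sum(),np.round(p,4))
    for sg in(-1,1):
        k=(np.abs(q[:,0])<.07)&(abs(q[:,1]-sg*.242)<.012)
        if k.sum()>5:p=np.polyfit(q[k,0],q[k,1],1);print(nm,"end",sg,k.sum(),np.round(p,4))
for n,c,h in(("fan",(155,198),.02),("tr",(484,205),.03)):
    a,A,H=blob(nongreen(T["frame"]),c);print(n,[ [round(x*1000) for x in ray(T,p,h)[:2]] for p in H])
y=((ht[...,0]>20)&(ht[...,0]<35)&(ht[...,1]>120)).astype(np.uint8); ys=((hs[...,0]>20)&(hs[...,0]<35)&(hs[...,1]>120)).astype(np.uint8)
big=np.vstack([cv2.resize(f["frame"][v-16:v+16,u-20:u+20],(400,288),interpolation=cv2.INTER_CUBIC) for f,u,v in((T,484,205),(S,161,258))])
big2=np.vstack([cv2.resize(f["frame"][v-16:v+16,u-20:u+20],(400,288),interpolation=cv2.INTER_CUBIC) for f,u,v in((T,166,250),(S,433,150))])
cv2.imwrite("pics/c2.png",np.hstack([big,big2]))
E
```

```text
sink 60 [166.  250.4] 579.0 [433.4 150. ] 378.0 [0.4332 0.368  0.0125] [0.4363 0.3656 0.0125] [0.4329 0.3689 0.0089] [0.058 0.051] 82.96317291259766
sink 80 [166.1 250.5] 605.0 [433.3 149.9] 391.0 [0.4329 0.3676 0.0125] [0.4358 0.3656 0.0125] [0.4327 0.3685 0.0092] [0.06  0.052] 82.45462036132812
sink 100 [166.  250.5] 638.0 [433.3 149.9] 409.0 [0.433  0.3679 0.0125] [0.4357 0.3657 0.0125] [0.4327 0.3686 0.0094] [0.061 0.054] 81.95160675048828
chip 50 [395.9 197.7] 170.0 [ 0.5713 -0.1746  0.018 ] [0.031 0.029] 0.2
chip 50 [255.5 236.3] 203.0 [ 0.5739 -0.1759  0.018 ] [0.034 0.036] 85.1
[ 0.57161774 -0.17553144  0.01481725]
chip 70 [395.9 197.9] 210.0 [ 0.5707 -0.1748  0.018 ] [0.034 0.033] 84.2
chip 70 [255.5 236.1] 214.0 [ 0.5735 -0.1758  0.018 ] [0.035 0.037] 84.2
[ 0.5710115  -0.17562685  0.01465225]
top long -1 89 [-0.0009 -0.0861]
top long 1 88 [0.0007 0.0861]
top end -1 56 [-0.0034 -0.2429]
top end 1 55 [-0.0206  0.2403]
scene long -1 86 [ 0.0037 -0.0837]
scene long 1 99 [0.0026 0.0878]
scene end -1 50 [ 2.000e-04 -2.424e-01]
scene end 1 45 [-0.0748  0.2419]
fan [[585, 408], [580, 396], [569, 371], [567, 369], [564, 368], [552, 372], [538, 379], [530, 383], [526, 387], [525, 394], [541, 429], [546, 434], [582, 417], [585, 415]]
tr [[579, -384], [577, -388], [572, -395], [568, -400], [551, -405], [541, -395], [537, -388], [536, -366], [538, -364], [548, -357], [555, -352], [557, -353], [569, -365], [577, -374], [579, -379]]
```

View pics/c2.png

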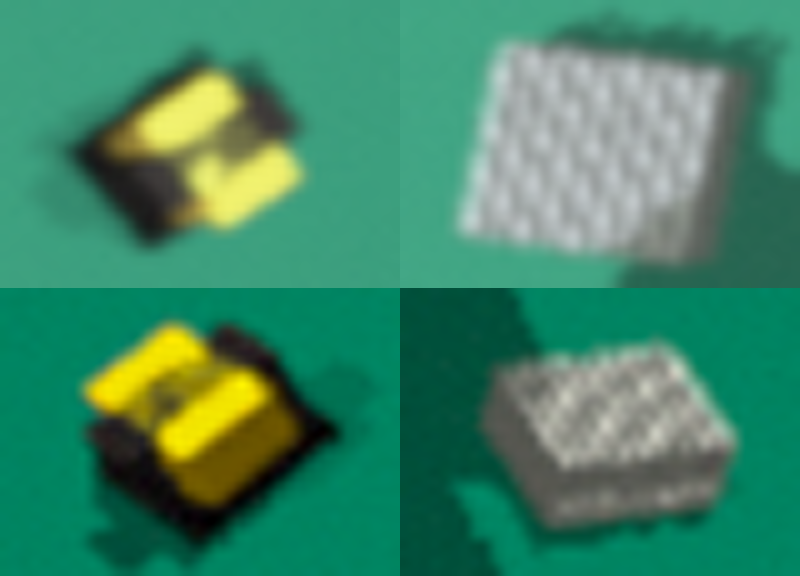

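The crops confirm the yaws: heat sink about -7.5°, fan -25°, transformer -52° (edge). The mat is at (0.606, 0.001) with yaw -11.1°. The chip agrees with both views at (0.571, -0.175). I'll write a small planner that gives the shifts in tool axes.

```bash
cat > plan.py <<'E'
# usage: plan.py x y z psi_deg  -> turn units, then shift units along tool axes after the turn
import sys, numpy as np
from workcell import robot
from scipy.spatial.transform import Rotation as Ro
def st():
    s=robot.sense(); w,x,y,z=s["tcp_rot"]; M=Ro.from_quat([x,y,z,w]).as_matrix()
    return s,M,np.degrees(np.arctan2(M[1,1],M[0,1]))
s,M,psi=st()
print("t",round(s["time"],2),"pos",np.round(s["ee_pos"],4),"psi",round(psi,2),"tilt",np.round(M[:2,2],4),"gap",round(s["finger_gap"],4),"F",np.round(s["ft_force"],1),"q",np.round(s["q"],2))
p=np.array(s["ee_pos"]);
a=list(map(float,sys.argv[1:]))
for i in range(0,len(a),4):
    t=np.array(a[i:i+3]); ps=a[i+3]
    d=(ps-psi+90)%180-90
    f=np.radians(psi+d); y=np.array([np.cos(f),np.sin(f),0]); z=np.array([0,0,-1.]); x=np.cross(y,z)
    dd=t-p; u=np.array([dd@x,dd@y,dd@z])/.025
    print("turn deg %.2f -> units %.2f (other way %.2f); shift units x %.2f y %.2f z %.2f"%(d,-np.radians(d)/.12,-np.radians(d-180*np.sign(d or 1))/.12,*u))
    p=t; psi=psi+d
E
python3 plan.py .433 .368 .08 -7.5 .433 .368 .015 -7.5
```

```text
t 0.1 pos [0.1655 0.4979 0.2446] psi 71.62 tilt [-0.0005 -0.0013] gap 0.0853 F [ 0.7 -0.4 -0.8] q [ 1.25  0.13 -0.04  1.41  0.    1.57]
turn deg -79.12 -> units 11.51 (other way -14.67); shift units x -3.75 y 11.29 z 6.58
turn deg 0.00 -> units -0.00 (other way 26.18); shift units x 0.00 y 0.00 z 2.60
```

>>> {"method": "carry_out", "body": {"jaw": [0,0,0,0,0,0,0,0], "xyz": [[0,0,0.5],[0,0,0.5],[0,0,0.5],[0,0,0.5],[0,0,0.5],[0,0,0.5],[0,0,0.5],[0,0,0.5]], "turn": [1,1,1,1,1,1,1,1]}}

```text
time: 0.9
ee_pos: [0.1654, 0.4979, 0.1443]
tcp_rot: [0.0, 0.6, 0.8, -0.0]
ft_force: [0.4, -0.3, -1.1]
finger_gap: 0.0851
grip_force: 0.0
```

>>> {"method": "carry_out", "body": {"jaw": [0,0,0,0,0,0,0,0], "xyz": [[0,0,0.5],[0,0,0.5],[0,0,0.5],[0,0,0.5],[-0.31,0.94,0],[-0.31,0.94,0],[-0.31,0.94,0],[-0.31,0.94,0]], "turn": [1,1,1,0.5,0,0,0,0]}}

```text
time: 1.7
ee_pos: [0.2553, 0.4546, 0.0948]
tcp_rot: [0.0, 0.751, 0.66, -0.0]
ft_force: [0.2, -0.0, 0.6]
finger_gap: 0.0856
grip_force: 0.0
```

>>> {"method": "carry_out", "body": {"jaw": [0,0,0,0,0,0,0,0], "xyz": [[-0.31,0.94,0],[-0.31,0.94,0],[-0.31,0.94,0],[-0.31,0.94,0],[-0.31,0.94,0],[-0.31,0.94,0],[-0.31,0.94,0],[-0.31,0.94,0]], "turn": [0,0,0,0,0,0,0,0]}}

```text
time: 2.5
ee_pos: [0.4338, 0.3687, 0.0948]
tcp_rot: [-0.0, 0.752, 0.66, -0.0]
ft_force: [-0.8, 0.1, 1.0]
finger_gap: 0.0851
grip_force: 0.0
```

```bash
python3 plan.py .433 .368 .015 -7.5
```

```text
t 2.5 pos [0.4338 0.3687 0.0948] psi -7.45 tilt [-0.0007 -0.0006] gap 0.0851 F [-0.8  0.1  1. ] q [ 0.7   0.25 -0.22  1.1   0.    2.41]
turn deg -0.05 -> units 0.01 (other way -26.17); shift units x -0.03 y -0.03 z 3.19
```

>>> {"method": "carry_out", "body": {"jaw": [0,0,0,0,0.6,1,1,1], "xyz": [[0,0,0.8],[0,0,0.8],[0,0,0.8],[0,0,0.8],[0,0,0],[0,0,0],[0,0,0],[0,0,0]], "turn": [0,0,0,0,0,0,0,0]}}

```text
time: 3.3
ee_pos: [0.4338, 0.3701, 0.0167]
tcp_rot: [0.0, 0.752, 0.66, 0.001]
ft_force: [0.9, -0.4, -1.4]
finger_gap: 0.0489
grip_force: 63.6
```

>>> {"method": "carry_out", "body": {"jaw": [1,1], "xyz": [[0,0,0],[0,0,0]], "turn": [0,0]}}

```text
time: 3.5
ee_pos: [0.4336, 0.3699, 0.0164]
tcp_rot: [-0.0, 0.752, 0.66, 0.001]
ft_force: [-0.5, -0.1, 5.5]
finger_gap: 0.0488
grip_force: 64.5
```

>>> {"method": "carry_out", "body": {"jaw": [0,0,0,0,0,0,0,0], "xyz": [[0,0,0],[0,0,0],[0,0,0],[0,0,0],[0,0,0],[0,0,0],[0,0,0],[0,0,0]], "turn": [0,0,0,-1,-1,-1,-1,-1]}}

```text
time: 4.3
ee_pos: [0.433, 0.3693, 0.015]
tcp_rot: [-0.0, 0.521, 0.854, -0.0]
ft_force: [-1.2, -0.4, 1.1]
finger_gap: 0.0852
grip_force: 0.0
```

>>> {"method": "carry_out", "body": {"jaw": [0,0,0,0,0,0,0,0], "xyz": [[0,0,0],[0,0,0],[0,0,0],[0,0,0],[0,0,0],[0,0,0],[0,0,0],[0,0,0]], "turn": [-1,-1,-1,-1,-1,-1,-1,-1]}}

```text
time: 5.1
ee_pos: [0.433, 0.3693, 0.015]
tcp_rot: [-0.0, 0.068, 0.998, -0.0]
ft_force: [0.3, 0.2, 0.1]
finger_gap: 0.086
grip_force: 0.0
```

>>> {"method": "carry_out", "body": {"jaw": [0,1,1,1,1,1], "xyz": [[0,0,0],[0,0,0],[0,0,0],[0,0,0],[0,0,0],[0,0,0]], "turn": [-0.1,0,0,0,0,0]}}

```text
time: 5.7
ee_pos: [0.4333, 0.3696, 0.0155]
tcp_rot: [0.0, 0.065, 0.998, 0.0]
ft_force: [-1.1, -0.4, 2.7]
finger_gap: 0.0491
grip_force: 63.6
```

```bash
python3 plan.py .433 .368 .14 82.5 .571 -.175 .08 78.86; python3 - <<'E'
from h import *
f=viewer.grab_frame("scene");cv2.imwrite("pics/s1.png",cv2.resize(f["frame"][90:220,330:530],None,fx=4,fy=4,interpolation=cv2.INTER_CUBIC))
E
```

```text
t 5.7 pos [0.4333 0.3696 0.0155] psi 82.59 tilt [0.0004 0.0003] gap 0.0491 F [-1.1 -0.4  2.7] q [ 0.71  0.3  -0.33  0.93 -0.    0.84]
turn deg -0.09 -> units 0.01 (other way -26.17); shift units x 0.00 y -0.06 z -4.98
turn deg -3.64 -> units 0.53 (other way -25.65); shift units x -9.61 y -20.24 z 2.40
```

View pics/s1.png

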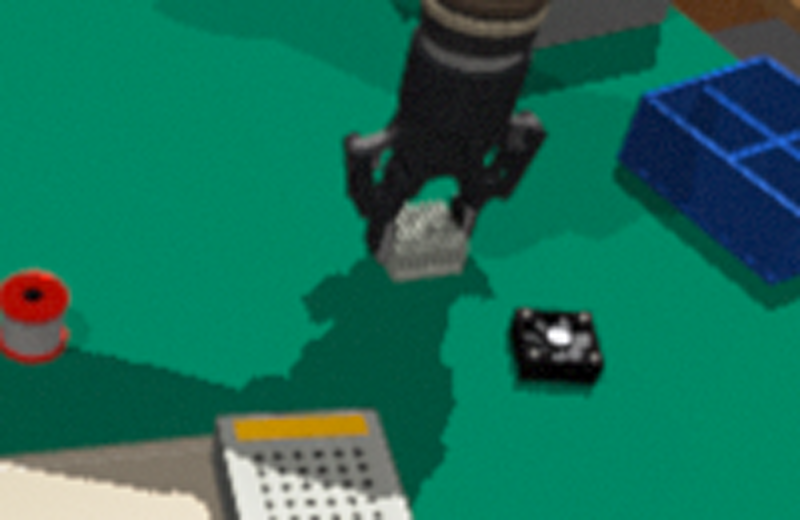

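The picture shows the sink held squarely between the jaws at about (430,240), with the fan untouched at (557,345). I'll lift it and carry it over the chip.

>>> {"method": "carry_out", "body": {"jaw": [1,1,1,1,1,1,1,1], "xyz": [[0,0,-0.5],[0,0,-1],[0,0,-1],[0,0,-1],[0,0,-1],[0,0,-0.5],[-0.46,-0.96,0],[-0.46,-0.96,0]], "turn": [0,0,0.1,0.2,0.2,0.03,0,0]}}

```text
time: 6.55
ee_pos: [0.4465, 0.3178, 0.1407]
tcp_rot: [0.0, 0.095, 0.995, 0.0]
ft_force: [0.1, -0.6, -1.0]
finger_gap: 0.0492
grip_force: 63.2
```

>>> {"method": "carry_out", "body": {"jaw": [1,1,1,1,1,1,1,1], "xyz": [[-0.46,-0.96,0],[-0.46,-0.96,0],[-0.46,-0.96,0],[-0.46,-0.96,0],[-0.46,-0.96,0],[-0.46,-0.96,0],[-0.46,-0.96,0],[-0.46,-0.96,0]], "turn": [0,0,0,0,0,0,0,0]}}

```text
time: 7.35
ee_pos: [0.4999, 0.1107, 0.1401]
tcp_rot: [-0.0, 0.096, 0.995, -0.0]
ft_force: [0.3, 0.8, -0.5]
finger_gap: 0.0483
grip_force: 63.2
```

>>> {"method": "carry_out", "body": {"jaw": [1,1,1,1,1,1,1,1], "xyz": [[-0.46,-0.96,0],[-0.46,-0.96,0],[-0.46,-0.96,0],[-0.46,-0.96,0],[-0.46,-0.96,0],[-0.46,-0.96,0],[-0.46,-0.96,0],[-0.46,-0.96,0.5]], "turn": [0,0,0,0,0,0,0,0]}}

```text
time: 8.15
ee_pos: [0.5545, -0.0954, 0.129]
tcp_rot: [0.001, 0.096, 0.995, -0.0]
ft_force: [0.5, -0.0, -1.3]
finger_gap: 0.0487
grip_force: 63.2
```

>>> {"method": "carry_out", "body": {"jaw": [1,1,1,1,1,1], "xyz": [[-0.46,-0.96,0.5],[-0.46,-0.96,0.5],[-0.46,-0.96,0.5],[0,0,0.4],[0,0,0],[0,0,0]], "turn": [0,0,0,0,0,0]}}

```text
time: 8.75
ee_pos: [0.5733, -0.1707, 0.0801]
tcp_rot: [-0.001, 0.096, 0.995, 0.0]
ft_force: [0.8, -1.1, -1.4]
finger_gap: 0.0487
grip_force: 63.1
```

```bash
python3 plan.py .571 -.175 .0345 78.86; python3 - <<'E'
from h import *
for n in("top","scene"):
    f=viewer.grab_frame(n);np.savez(f"pics/{n}2.npz",**f)
    u,v=(330,120) if n=="top" else(190,160)
    cv2.imwrite(f"pics/{n}2.png",cv2.resize(f["frame"][v:v+130,u:u+130],None,fx=4,fy=4,interpolation=cv2.INTER_CUBIC))
E
python3 -c "
import cv2,numpy as np
cv2.imwrite('pics/c3.png',cv2.resize(np.hstack([cv2.imread('pics/top2.png'),cv2.imread('pics/scene2.png')]),(800,400)))"
```

```text
t 8.75 pos [ 0.5733 -0.1707  0.0801] psi 79.01 tilt [-0.0012  0.0006] gap 0.0487 F [ 0.8 -1.1 -1.4] q [-0.29  0.31 -0.17  1.09  0.   -0.1 ]
turn deg -0.15 -> units 0.02 (other way -26.16); shift units x 0.06 y -0.18 z 1.82
```

View pics/c3.png

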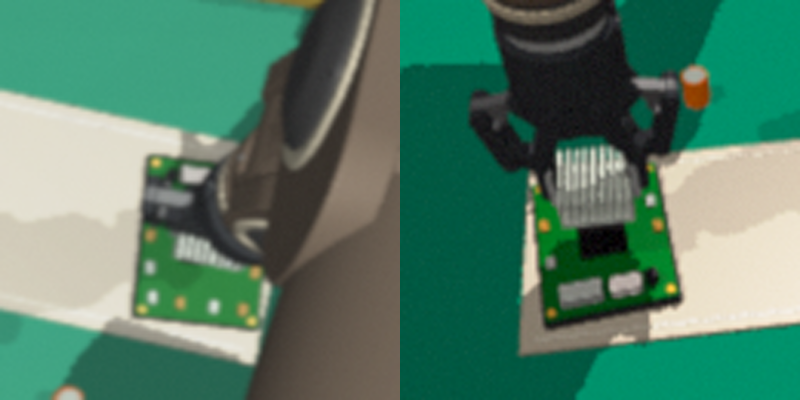

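The sink hangs level over the chip: the scene half shows the chip at about (600,240), just ahead of the sink. Now I'll lower it and release.

>>> {"method": "carry_out", "body": {"jaw": [1,1,1,1,1,1], "xyz": [[0.04,-0.19,0.6],[0,0,0.6],[0,0,0.4],[0,0,0.2],[0,0,0.06],[0,0,0]], "turn": [0.02,0,0,0,0,0]}}

```text
time: 9.45
ee_pos: [0.5721, -0.1758, 0.0342]
tcp_rot: [0.0, 0.097, 0.995, -0.0]
ft_force: [-1.0, -0.0, -0.8]
finger_gap: 0.0488
grip_force: 63.1
```

```bash
python3 plan.py .5715 -.1752 .0335 78.86
```

```text
t 9.45 pos [ 0.5721 -0.1758  0.0342] psi 78.86 tilt [ 0.0005 -0.0001] gap 0.0488 F [-1.  -0.  -0.8] q [-0.3   0.34 -0.24  0.99  0.   -0.1 ]
turn deg 0.00 -> units -0.00 (other way 26.18); shift units x 0.03 y 0.02 z 0.03
```

>>> {"method": "carry_out", "body": {"jaw": [1,0.6,0.3,0,0,0,0,0], "xyz": [[0,0,0.03],[0,0,0],[0,0,0],[0,0,0],[0,0,-0.5],[0,0,-1],[0,0,-1],[0,0,-1]], "turn": [0,0,0,0,0,0,0,0]}}

```text
time: 10.25
ee_pos: [0.5719, -0.176, 0.1226]
tcp_rot: [0.0, 0.097, 0.995, -0.0]
ft_force: [0.0, 0.3, -0.5]
finger_gap: 0.0854
grip_force: 0.0
```

```bash
python3 plan.py .5563 .404 .10 65.1
```

```text
t 10.25 pos [ 0.5719 -0.176   0.1226] psi 78.83 tilt [ 0.0006 -0.0002] gap 0.0854 F [ 0.   0.3 -0.5] q [-0.3   0.29 -0.11  1.17 -0.   -0.1 ]
turn deg -13.73 -> units 2.00 (other way -24.18); shift units x 10.33 y 20.78 z 0.90
```

>>> {"method": "carry_out", "body": {"jaw": [0,0,0,0,0,0,0,0], "xyz": [[0,0,0],[0,0,0],[0.49,0.99,0],[0.49,0.99,0],[0.49,0.99,0],[0.49,0.99,0],[0.49,0.99,0],[0.49,0.99,0]], "turn": [1,1,0,0,0,0,0,0]}}

```text
time: 11.05
ee_pos: [0.5679, -0.0092, 0.1218]
tcp_rot: [0.001, 0.216, 0.976, 0.0]
ft_force: [-0.4, -0.6, 0.5]
finger_gap: 0.0855
grip_force: 0.0
```

>>> {"method": "carry_out", "body": {"jaw": [0,0,0,0,0,0,0,0], "xyz": [[0.49,0.99,0],[0.49,0.99,0],[0.49,0.99,0],[0.49,0.99,0],[0.49,0.99,0],[0.49,0.99,0],[0.49,0.99,0],[0.49,0.99,0]], "turn": [0,0,0,0,0,0,0,0]}}

```text
time: 11.85
ee_pos: [0.5624, 0.2118, 0.1218]
tcp_rot: [0.001, 0.216, 0.976, 0.0]
ft_force: [0.1, 0.6, -0.5]
finger_gap: 0.0852
grip_force: 0.0
```

>>> {"method": "carry_out", "body": {"jaw": [0,0,0,0,0,0,0,0], "xyz": [[0.49,0.99,0.1],[0.49,0.99,0.1],[0.49,0.99,0.1],[0.49,0.99,0.1],[0.49,0.99,0.1],[0.49,0.99,0.1],[0.49,0.99,0.1],[0,0,0.1]], "turn": [0,0,0,0,0,0,0,0]}}

```text
time: 12.65
ee_pos: [0.5572, 0.4071, 0.1011]
tcp_rot: [0.0, 0.214, 0.977, 0.001]
ft_force: [0.2, 0.3, 0.1]
finger_gap: 0.0856
grip_force: 0.0
```

```bash
python3 plan.py .5563 .404 .015 65.1; python3 - <<'E'
from h import *
T0=load("pics/top0.npz");S0=load("pics/scene0.npz")
fs={}
for n in("top","scene"):
    fs[n]=f=viewer.grab_frame(n);np.savez(f"pics/{n}3.npz",**f);cv2.imwrite(f"pics/{n}3.png",f["frame"])
a=cv2.resize(fs["top"]["frame"][165:235,362:432],(400,400),interpolation=cv2.INTER_CUBIC);b=cv2.resize(fs["scene"]["frame"][200:270,222:292],(400,400),interpolation=cv2.INTER_CUBIC)
cv2.imwrite("pics/c4.png",np.hstack([a,b]))
def hh(f): return cv2.cvtColor(f["frame"],cv2.COLOR_BGR2HSV)
for n,c in(("top",(396,198)),("scene",(256,232))):
    f=fs[n];m=(hh(f)[...,1]<80).astype(np.uint8)
    a,A,H=blob(m,c,16);P=np.array([ray(f,p,.043)[:2] for p in H],np.float32);r=cv2.minAreaRect(P)
    print(n,np.round(a,1),A,np.round(ray(f,a,.0305),4),np.round(r[1],3),r[2])
E
```

```text
t 12.65 pos [0.5572 0.4071 0.1011] psi 65.28 tilt [0.0008 0.0016] gap 0.0856 F [0.2 0.3 0.1] q [0.63 0.47 0.1  1.2  0.   1.06]
turn deg -0.18 -> units 0.03 (other way -26.15); shift units x -0.02 y -0.13 z 3.45
top [398.1 196.4] 595.0 [ 0.573  -0.1773  0.0305] [0.057 0.055] 79.9876708984375
scene [253.3 232.7] 627.0 [ 0.5719 -0.1787  0.0305] [0.052 0.076] 78.07565307617188
```

View pics/c4.png

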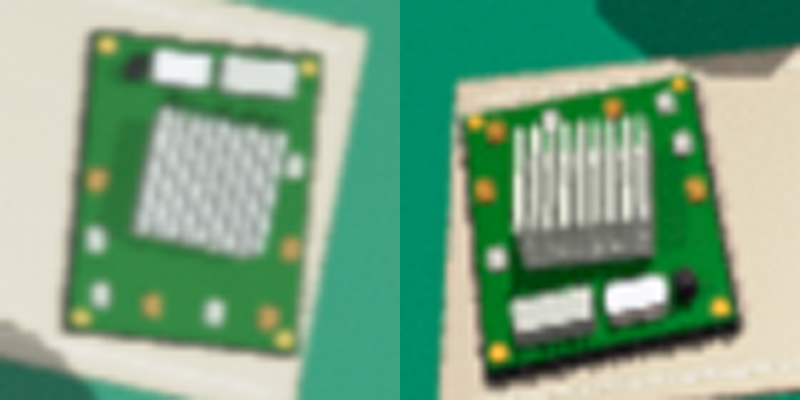

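The view shows the sink seated, but the board is not square with the mat: its left edge runs (90,35) to (65,325), about 5°, while the sink is at about 10–11°. I'll measure the board's own yaw and centre and correct the sink.

```bash
python3 - <<'E'
from h import *
from scipy.spatial import ConvexHull
def run(name,f,c,r,z=.014):
    im=cv2.cvtColor(f["frame"],cv2.COLOR_BGR2HSV)
    w=((im[...,1]>90)).astype(np.uint8)*255
    # upsample saturation for subpixel outline
    k=8;u,v=c[0]-r,c[1]-r
    s=cv2.resize(im[v:v+2*r,u:u+2*r,1],None,fx=k,fy=k,interpolation=cv2.INTER_CUBIC)
    for thr in(80,110):
        m=(s>thr).astype(np.uint8);n,l,st,ce=cv2.connectedComponentsWithStats(m)
        i=l[r*k-10*k,r*k-12*k] ; b=(l==i).astype(np.uint8)
        C=max(cv2.findContours(b,cv2.RETR_EXTERNAL,cv2.CHAIN_APPROX_NONE)[0],key=cv2.contourArea)
        H=C[:,0].astype(float)
        P=np.array([ray(f,((p[0]+.5)/k-.5+u,(p[1]+.5)/k-.5+v),z)[:2] for p in H])
        rr=cv2.minAreaRect(P.astype(np.float32));a=np.deg2rad(rr[2]);
        th=-np.deg2rad(90-rr[2]) if rr[2]>45 else a
        print(name,thr,st[i][2]/k,st[i][3]/k,"rect c",np.round(rr[0],4),np.round(rr[1],4),"yaw",round(np.rad2deg(th),2))
        X=np.array([np.cos(th),np.sin(th)]);Y=np.array([-X[1],X[0]]);q=(P-rr[0])@np.c_[X,Y]
        for ax,hw,o in((0,.065,.05),(1,.05,.065)):
            for sg in(-1,1):
                kk=(abs(q[:,ax]-sg*hw)<.008)&(abs(q[:,1-ax])<o*.75)
                p=np.polyfit(q[kk,1-ax],q[kk,ax],1);d=np.rad2deg(np.arctan(p[0]))*(-1 if ax==0 else 1)
                print("   ",("x","y")[ax],sg,"off %.4f yaw %.2f"%(p[1],np.rad2deg(th)+d))
run("top0",load("pics/top0.npz"),(397,199),31)
run("scene0",load("pics/scene0.npz"),(257,238),33)
E
```

```text
top0 80 43.875 55.625 rect c [ 0.5706 -0.1743] [0.096  0.1258] yaw -4.89
    x -1 off -0.0625 yaw -4.92
    x 1 off 0.0608 yaw -7.31
    y -1 off -0.0468 yaw -4.66
    y 1 off 0.0476 yaw -4.90
top0 110 42.75 54.5 rect c [ 0.5706 -0.1739] [0.0939 0.1239] yaw -5.1
    x -1 off -0.0616 yaw -4.97
    x 1 off 0.0593 yaw -9.00
    y -1 off -0.0461 yaw -4.95
    y 1 off 0.0460 yaw -4.51
scene0 80 48.0 52.75 rect c [ 0.5741 -0.1765] [0.098  0.1316] yaw -5.09
    x -1 off -0.0643 yaw -5.34
    x 1 off 0.0642 yaw -5.03
    y -1 off -0.0482 yaw -5.03
    y 1 off 0.0485 yaw -5.00
scene0 110 47.375 52.125 rect c [ 0.5742 -0.1764] [0.0966 0.1293] yaw -5.27
    x -1 off -0.0636 yaw -5.20
    x 1 off 0.0636 yaw -5.06
    y -1 off -0.0478 yaw -5.03
    y 1 off 0.0478 yaw -4.98
```

```bash
python3 - <<'E'
from h import *
for n,c in(("top",(398,197)),("scene",(253,232))):
    f=load(f"pics/{n}3.npz");r=18;u,v=c[0]-r,c[1]-r;k=8
    hs=cv2.cvtColor(f["frame"],cv2.COLOR_BGR2HSV)
    s=cv2.resize(hs[v:v+2*r,u:u+2*r,1],None,fx=k,fy=k,interpolation=cv2.INTER_CUBIC)
    for thr in(70,90,110):
        m=cv2.morphologyEx((s<thr).astype(np.uint8),cv2.MORPH_OPEN,np.ones((9*k,9*k),np.uint8))
        C=max(cv2.findContours(m,cv2.RETR_EXTERNAL,cv2.CHAIN_APPROX_NONE)[0],key=cv2.contourArea)
        H=cv2.convexHull(C);M=cv2.moments(H);a=((M["m10"]/M["m00"]+.5)/k-.5+u,(M["m01"]/M["m00"]+.5)/k-.5+v)
        P=np.array([ray(f,((p[0]+.5)/k-.5+u,(p[1]+.5)/k-.5+v),.043)[:2] for p in H[:,0]],np.float32);rr=cv2.minAreaRect(P)
        print(n,thr,np.round(a,2),M["m00"]/k/k,"centre",np.round(ray(f,a,.0305),4),np.round(rr[1],3),round(rr[2],1))
E
```

```text
top 70 [398.19 196.81] 519.2578125 centre [ 0.5721 -0.1776  0.0305] [0.056 0.055] 79.1
top 90 [398.29 196.77] 548.71875 centre [ 0.5722 -0.1778  0.0305] [0.057 0.057] 79.2
top 110 [398.42 196.69] 579.25 centre [ 0.5724 -0.1781  0.0305] [0.059 0.058] 79.0
scene 70 [253.65 234.88] 498.9375 centre [ 0.5783 -0.1792  0.0305] [0.054 0.062] 77.6
scene 90 [253.56 234.39] 537.4765625 centre [ 0.5769 -0.1791  0.0305] [0.055 0.066] 78.3
scene 110 [253.67 233.64] 587.3046875 centre [ 0.5749 -0.1784  0.0305] [0.055 0.069] 78.1
```

```bash
cat > edges.py <<'E'
from h import *
def edges(f,c,r,mask,C0,yaw,hw,zs,tol=.007,frac=.6,k=8):
    """offsets of the 4 silhouette edges (-x,+x,-y,+y) about C0 in yawed frame, each cast at its own height"""
    u,v=c[0]-r,c[1]-r
    im=cv2.resize(f["frame"][v:v+2*r,u:u+2*r],None,fx=k,fy=k,interpolation=cv2.INTER_CUBIC)
    m=mask(cv2.cvtColor(im,cv2.COLOR_BGR2HSV)).astype(np.uint8)
    C=max(cv2.findContours(m,cv2.RETR_EXTERNAL,cv2.CHAIN_APPROX_NONE)[0],key=cv2.contourArea)[:,0]
    th=np.deg2rad(yaw);X=np.array([np.cos(th),np.sin(th)]);R=np.c_[X,[-X[1],X[0]]];o=[]
    for (ax,sg),z in zip(((0,-1),(0,1),(1,-1),(1,1)),zs):
        q=np.array([(ray(f,((p[0]+.5)/k-.5+u,(p[1]+.5)/k-.5+v),z)[:2]-C0)@R for p in C])
        kk=(abs(q[:,ax]-sg*hw[ax])<tol)&(abs(q[:,1-ax])<hw[1-ax]*frac)
        o.append((np.median(q[kk,ax]) if kk.sum()>9 else np.nan, np.rad2deg(np.arctan(np.polyfit(q[kk,1-ax],q[kk,ax],1)[0]))*(1,-1)[ax==0] if kk.sum()>9 else np.nan))
    o=np.array(o); d=np.array([o[:2,0].mean(),o[2:,0].mean()])
    return np.asarray(C0)+R@d, np.round(o[:,0]*1000,1), np.round(yaw+o[:,1],1)
E
python3 - <<'E'
from edges import *
for n,c in(("top",(398,197)),("scene",(253,234))):
    f=load(f"pics/{n}3.npz")
    zs=(.018,.043,.043,.018) if n=="top" else (.043,.018,.030,.030)
    for thr in (80,100): print(n,"sink",*edges(f,c,20,lambda h:h[...,1]<thr,(.572,-.176),-11.1,(.025,.025),zs))
for n,c in(("top",(396,198)),("scene",(256,237))):
    f=load(f"pics/{n}0.npz")
    for thr in (60,75): print(n,"chip",*edges(f,c,12,lambda h:h[...,2]<thr,(.571,-.175),-5,(.018,.018),[.018]*4))
    for thr in (80,110): print(n,"board",*edges(f,(397,199) if n=="top" else (257,238),32,lambda h:h[...,1]>thr,(.572,-.175),-5,(.065,.05),[.0085,.014,.014,.0085] if n=="top" else [.014,.006,.01,.01]))
E
```

```text
top sink [ 0.57235933 -0.17696657] [-25.4  26.5 -27.2  25.4] [-11.5  -9.9 -15.5 -11.1]
top sink [ 0.57245903 -0.17695555] [-26.   27.2 -27.8  26.1] [-11.5  -9.9 -14.9 -11.1]
scene sink [ 0.57392367 -0.17872031] [-22.3  27.2 -30.   25.4] [-28.  -12.  -11.2 -11.3]
scene sink [ 0.57364402 -0.17860987] [-23.3  27.5 -30.1  25.7] [-23.3 -11.8 -10.9 -11.7]
top chip [ 0.57083611 -0.17435148] [-16.4  15.9 -15.4  16.7] [-4.2 -2.9 -7.6 -3.8]
top chip [ 0.57077604 -0.17434351] [-17.3  16.7 -16.4  17.7] [-3.4 -3.3 -7.6 -4.7]
top board [ 0.57053436 -0.17440248] [-63.5  60.5 -46.4  47.4] [-4.9 -5.6 -4.7 -4.9]
top board [ 0.57065378 -0.17432762] [-62.8  60.  -45.5  46.6] [-4.9 -7.8 -5.3 -4.8]
scene chip [ 0.57358969 -0.17642211] [-15.4  20.8 -18.5  16.1] [-5.6 -3.9 -4.8 -3.3]
scene chip [ 0.573576   -0.17649647] [-16.2  21.6 -19.2  16.7] [-5.6 -3.8 -5.9 -3.3]
scene board [ 0.57138512 -0.17640657] [-62.   61.  -50.   47.1] [-5.4 -4.8 -5.1 -5. ]
scene board [ 0.57165411 -0.17641374] [-61.1  60.7 -49.5  46.6] [-5.3 -4.9 -5.1 -5. ]
```

```bash
python3 plan.py .572 -.1759 .101 78.86 .572 -.1759 .0335 78.86
```

```text
t 12.75 pos [0.5572 0.4041 0.1006] psi 65.15 tilt [-0.0002 -0.0006] gap 0.0853 F [-0.7  0.1 -0.4] q [ 0.63  0.47  0.1   1.2  -0.    1.06]
turn deg 13.71 -> units -1.99 (other way 24.19); shift units x -5.06 y -22.65 z -0.01
turn deg 0.00 -> units -0.00 (other way 26.18); shift units x 0.00 y 0.00 z 2.70
```

>>> {"method": "carry_out", "body": {"jaw": [0,0,0,0,0,0,0,0], "xyz": [[0,0,0],[0,0,0],[-0.22,-0.985,0],[-0.22,-0.985,0],[-0.22,-0.985,0],[-0.22,-0.985,0],[-0.22,-0.985,0],[-0.22,-0.985,0]], "turn": [-1,-1,0,0,0,0,0,0]}}

```text
time: 13.55
ee_pos: [0.5612, 0.2501, 0.1014]
tcp_rot: [0.0, 0.098, 0.995, -0.0]
ft_force: [0.2, -0.3, -0.9]
finger_gap: 0.0852
grip_force: 0.0
```

>>> {"method": "carry_out", "body": {"jaw": [0,0,0,0,0,0,0,0], "xyz": [[-0.22,-0.985,0],[-0.22,-0.985,0],[-0.22,-0.985,0],[-0.22,-0.985,0],[-0.22,-0.985,0],[-0.22,-0.985,0],[-0.22,-0.985,0],[-0.22,-0.985,0]], "turn": [0,0,0,0,0,0,0,0]}}

```text
time: 14.35
ee_pos: [0.5658, 0.0485, 0.1014]
tcp_rot: [0.0, 0.098, 0.995, -0.0]
ft_force: [0.2, 0.1, 0.2]
finger_gap: 0.0854
grip_force: 0.0
```

>>> {"method": "carry_out", "body": {"jaw": [0,0,0,0,0,0,0,0], "xyz": [[-0.22,-0.985,0],[-0.22,-0.985,0],[-0.22,-0.985,0],[-0.22,-0.985,0],[-0.22,-0.985,0],[-0.22,-0.985,0],[-0.22,-0.985,0],[-0.22,-0.985,0]], "turn": [0,0,0,0,0,0,0,0]}}

```text
time: 15.15
ee_pos: [0.5705, -0.1532, 0.1015]
tcp_rot: [0.0, 0.098, 0.995, -0.0]
ft_force: [0.6, -0.2, -0.0]
finger_gap: 0.0855
grip_force: 0.0
```

>>> {"method": "carry_out", "body": {"jaw": [0,0], "xyz": [[-0.22,-0.985,0],[0,0,0]], "turn": [0,0]}}

```text
time: 15.35
ee_pos: [0.5712, -0.1798, 0.1013]
tcp_rot: [0.0, 0.1, 0.995, -0.001]
ft_force: [0.3, 0.2, 0.1]
finger_gap: 0.085
grip_force: 0.0
```

```bash
python3 plan.py .572 -.1759 .0335 78.86
```

```text
t 15.35 pos [ 0.5712 -0.1798  0.1013] psi 78.57 tilt [ 0.0006 -0.0012] gap 0.085 F [0.3 0.2 0.1] q [-0.3   0.3  -0.14  1.13 -0.   -0.11]
turn deg 0.29 -> units -0.04 (other way 26.14); shift units x -0.00 y 0.16 z 2.71
```

>>> {"method": "carry_out", "body": {"jaw": [0,0,0], "xyz": [[0,0,0.5],[0,0,0.5],[0,0,0]], "turn": [0,0,0]}}

```text
time: 15.65
ee_pos: [0.5702, -0.1751, 0.0728]
tcp_rot: [-0.002, 0.097, 0.995, 0.0]
ft_force: [-0.7, 0.2, 0.1]
finger_gap: 0.0855
grip_force: 0.0
```

```bash
python3 plan.py .572 -.1759 .0335 78.86
```

```text
t 15.65 pos [ 0.5702 -0.1751  0.0728] psi 78.88 tilt [-0.0041  0.0014] gap 0.0855 F [-0.7  0.2  0.1] q [-0.3   0.31 -0.19  1.08  0.   -0.1 ]
turn deg -0.02 -> units 0.00 (other way -26.18); shift units x -0.08 y -0.02 z 1.57
```

>>> {"method": "carry_out", "body": {"jaw": [0,0,0,0,0,0.6,1,1], "xyz": [[0,0,0.6],[0,0,0.6],[0,0,0.3],[0,0,0],[0,0,0],[0,0,0],[0,0,0],[0,0,0]], "turn": [0,0,0,0,0,0,0,0]}}

```text
time: 16.45
ee_pos: [0.5726, -0.1766, 0.0393]
tcp_rot: [0.001, 0.097, 0.995, -0.0]
ft_force: [-0.2, -0.8, -0.1]
finger_gap: 0.0491
grip_force: 62.5
```

>>> {"method": "carry_out", "body": {"jaw": [1,1], "xyz": [[0,0,0],[0,0,0]], "turn": [0,0]}}

```text
time: 16.65
ee_pos: [0.5726, -0.1766, 0.039]
tcp_rot: [0.001, 0.097, 0.995, -0.0]
ft_force: [-0.1, 0.9, 4.6]
finger_gap: 0.0482
grip_force: 63.4
```

```bash
python3 plan.py .571 -.1735 .0385 85.0
```

```text
t 16.65 pos [ 0.5726 -0.1766  0.039 ] psi 78.83 tilt [ 0.0017 -0.0005] gap 0.0482 F [-0.1  0.9  4.6] q [-0.3   0.34 -0.23  1.   -0.   -0.1 ]
turn deg 6.17 -> units -0.90 (other way 25.28); shift units x 0.08 y 0.12 z 0.02
```

>>> {"method": "carry_out", "body": {"jaw": [1,1,1,1,1,1], "xyz": [[0,0,-0.25],[0,0,0],[0,0,0],[0.05,0.12,0],[0,0,0],[0,0,0]], "turn": [0,-0.45,-0.45,0,0,0]}}

```text
time: 17.25
ee_pos: [0.5708, -0.173, 0.0442]
tcp_rot: [-0.0, 0.044, 0.999, 0.0]
ft_force: [-0.2, 0.3, -0.3]
finger_gap: 0.0488
grip_force: 62.7
```

```bash
python3 plan.py .5716 -.1735 .039 85.0
```

```text
t 17.25 pos [ 0.5708 -0.173   0.0442] psi 84.99 tilt [-0.0004  0.0001] gap 0.0488 F [-0.2  0.3 -0.3] q [-0.29  0.33 -0.23  1.01 -0.   -0.21]
turn deg 0.01 -> units -0.00 (other way 26.18); shift units x -0.03 y -0.02 z 0.21
```

Lower, release, rise and step aside to the fan (then look again).

>>> {"method": "carry_out", "body": {"jaw": [1,1,1,1,0.7,0.3,0,0], "xyz": [[-0.03,-0.02,0.1],[0,0,0.1],[0,0,0.02],[0,0,0],[0,0,0],[0,0,0],[0,0,0],[0,0,0]], "turn": [0,0,0,0,0,0,0,0]}}

```text
time: 18.05
ee_pos: [0.5716, -0.1738, 0.0385]
tcp_rot: [-0.0, 0.043, 0.999, 0.0]
ft_force: [0.4, -0.4, -0.0]
finger_gap: 0.0846
grip_force: 0.0
```

>>> {"method": "carry_out", "body": {"jaw": [0,0,0,0,0,0,0,0], "xyz": [[0,0,-0.4],[0,0,-0.8],[0,0,-1],[0,0,-0.4],[0,1,0],[0,1,0],[0,1,0],[0,1,0]], "turn": [0,0,0,0,1,1,0.9,0]}}

```text
time: 18.85
ee_pos: [0.5975, -0.0772, 0.104]
tcp_rot: [0.0, 0.217, 0.976, 0.0]
ft_force: [0.5, 0.2, 0.1]
finger_gap: 0.0852
grip_force: 0.0
```

>>> {"method": "carry_out", "body": {"jaw": [0,0,0,0,0,0], "xyz": [[0,1,0],[0,1,0],[0,1,0],[0,1,0],[0,1,0],[0,0,0]], "turn": [0,0,0,0,0,0]}}

```text
time: 19.45
ee_pos: [0.6511, 0.0379, 0.1034]
tcp_rot: [0.0, 0.214, 0.977, 0.0]
ft_force: [0.8, -0.6, -1.0]
finger_gap: 0.0854
grip_force: 0.0
```

```bash
cat > chk.py <<'E'
from edges import *
import sys
tag,zt,zb=sys.argv[1],float(sys.argv[2]),float(sys.argv[3])
im=[]
for n,c in(("top",(397,197)),("scene",(254,234))):
    f=viewer.grab_frame(n);np.savez(f"pics/{n}{tag}.npz",**f)
    zs=(zb,zt,zt,zb) if n=="top" else (zt,zb,(zb+zt)/2,(zb+zt)/2)
    for thr in (80,100): print(n,"sink",*edges(f,c,20,lambda h:h[...,1]<thr,(.572,-.175),-5,(.025,.025),zs))
    im.append(cv2.resize(f["frame"][c[1]-35:c[1]+35,c[0]-35:c[0]+35],(400,400),interpolation=cv2.INTER_CUBIC))
cv2.imwrite(f"pics/k{tag}.png",np.hstack(im))
E
python3 chk.py 4 .043 .018;python3 plan.py .5563 .404 .10 65.1
```

```text
top sink [ 0.57162342 -0.17443574] [-26.2  25.4 -25.9  27. ] [-4.5 -4.9 -4.3 -5.2]
top sink [ 0.57178365 -0.17445586] [-26.8  26.3 -26.7  27.7] [-4.7 -4.4 -9.1 -5.3]
scene sink [ 0.57376909 -0.17557945] [-23.   26.6 -27.2  26.4] [-19.1  -5.1  -4.2  -4.7]
scene sink [ 0.57358706 -0.17556459] [-23.7  26.9 -27.5  26.7] [-16.1  -5.1  -4.2  -4.7]
t 19.55 pos [0.6501 0.0356 0.1035] psi 65.15 tilt [-0.0006 -0.0004] gap 0.0857 F [-0.3 -0.4 -0.3] q [ 0.05  0.39 -0.    1.17 -0.    0.49]
turn deg -0.05 -> units 0.01 (other way -26.17); shift units x 9.61 y 11.79 z 0.14
```

View pics/k4.png

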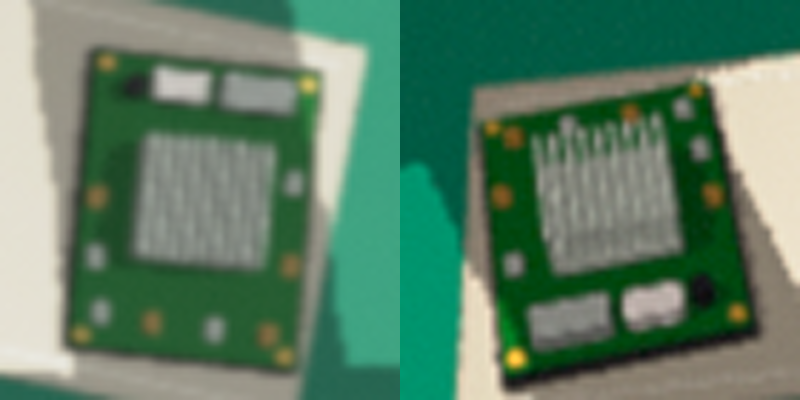

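The sink now sits square (-5°) and centred on the chip to within about 1 mm, with crop centres around (205,203) in the top view and (608,205) in the scene view. On to the fan.

>>> {"method": "carry_out", "body": {"jaw": [0,0,0,0,0,0,0,0], "xyz": [[0.8,0.98,0],[0.8,0.98,0],[0.8,0.98,0],[0.8,0.98,0],[0.8,0.98,0],[0.8,0.98,0],[0.8,0.98,0],[0.8,0.98,0]], "turn": [0,0,0,0,0,0,0,0]}}

```text
time: 20.35
ee_pos: [0.5873, 0.2802, 0.104]
tcp_rot: [0.0, 0.216, 0.976, -0.0]
ft_force: [0.0, 0.7, -0.3]
finger_gap: 0.0855
grip_force: 0.0
```

>>> {"method": "carry_out", "body": {"jaw": [0,0,0,0,0,0,0,0], "xyz": [[0.8,0.98,0],[0.8,0.98,0],[0.8,0.98,0],[0.8,0.98,0],[0,0,0.4],[0,0,0.4],[0,0,0.2],[0,0,0]], "turn": [0,0,0,0,0,0,0,0]}}

```text
time: 21.15
ee_pos: [0.5562, 0.4011, 0.0774]
tcp_rot: [-0.001, 0.217, 0.976, -0.001]
ft_force: [0.4, 0.2, -0.0]
finger_gap: 0.0859
grip_force: 0.0
```

```bash
python3 plan.py .5563 .404 .016 65.1
```

```text
t 21.15 pos [0.5562 0.4011 0.0774] psi 64.99 tilt [-0.002  -0.0017] gap 0.0859 F [ 0.4  0.2 -0. ] q [ 0.62  0.47  0.06  1.16 -0.    1.06]
turn deg 0.11 -> units -0.02 (other way 26.16); shift units x 0.05 y 0.11 z 2.46
```

>>> {"method": "carry_out", "body": {"jaw": [0,0,0,0,0.5,1,1,1], "xyz": [[0,0,0.8],[0,0,0.8],[0,0,0.6],[0,0,0.24],[0,0,0],[0,0,0],[0,0,0],[0,0,0]], "turn": [0,0,0,0,0,0,0,0]}}

```text
time: 21.95
ee_pos: [0.5572, 0.4036, 0.0193]
tcp_rot: [0.001, 0.216, 0.976, 0.001]
ft_force: [0.1, -0.3, 3.8]
finger_gap: 0.0483
grip_force: 64.0
```

>>> {"method": "carry_out", "body": {"jaw": [1,0,0,0,0,0,0,0], "xyz": [[0,0,0],[0,0,0],[0,0,0],[0,0,0],[0,0,0],[0,0,0],[0,0,0],[0,0,0]], "turn": [0,0,0,0,1,1,1,1]}}

```text
time: 22.75
ee_pos: [0.5561, 0.4029, 0.0174]
tcp_rot: [-0.0, 0.444, 0.896, -0.0]
ft_force: [0.0, 0.5, -0.2]
finger_gap: 0.0853
grip_force: 0.0
```

>>> {"method": "carry_out", "body": {"jaw": [0,0,0,0,0,0,0,0], "xyz": [[0,0,0],[0,0,0],[0,0,0],[0,0,0],[0,0,0],[0,0,0],[0,0,0],[0,0,0]], "turn": [1,1,1,1,1,1,1,1]}}

```text
time: 23.55
ee_pos: [0.5562, 0.4029, 0.0174]
tcp_rot: [-0.0, 0.807, 0.59, -0.0]
ft_force: [-0.2, 0.2, -0.7]
finger_gap: 0.0855
grip_force: 0.0
```

>>> {"method": "carry_out", "body": {"jaw": [0,0,0,0.5,1,1,1,1], "xyz": [[0,0,0],[0,0,0],[0,0,0],[0,0,0],[0,0,0],[0,0,0],[0,0,0],[0,0,0]], "turn": [1,0.1,0,0,0,0,0,0]}}

```text
time: 24.35
ee_pos: [0.5566, 0.4032, 0.0181]
tcp_rot: [-0.0, 0.843, 0.538, 0.0]
ft_force: [0.0, -0.1, 1.9]
finger_gap: 0.0487
grip_force: 63.9
```

```bash
python3 plan.py .5563 .404 .14 -24.9 .571 -.1737 .10 -5
```

```text
t 24.35 pos [0.5566 0.4032 0.0181] psi -24.96 tilt [0.0005 0.0004] gap 0.0487 F [ 0.  -0.1  1.9] q [ 0.63  0.51 -0.03  1.04  0.    2.63]
turn deg 0.06 -> units -0.01 (other way 26.17); shift units x 0.02 y -0.02 z -4.87
turn deg 19.90 -> units -2.89 (other way 23.29); shift units x -22.97 y 2.60 z 1.60
```

>>> {"method": "carry_out", "body": {"jaw": [1,1,1,1,1,1,1,1], "xyz": [[0,0,-0.5],[0,0,-1],[0,0,-1],[0,0,-1],[0,0,-1],[0,0,-0.4],[-1,0.11,0],[-1,0.11,0]], "turn": [0,0,-0.5,-0.9,-0.9,-0.59,0,0]}}

```text
time: 25.15
ee_pos: [0.5574, 0.3529, 0.1414]
tcp_rot: [0.0, 0.737, 0.675, 0.001]
ft_force: [0.5, -0.1, -0.7]
finger_gap: 0.0484
grip_force: 63.5
```

>>> {"method": "carry_out", "body": {"jaw": [1,1,1,1,1,1,1,1], "xyz": [[-1,0.11,0],[-1,0.11,0],[-1,0.11,0],[-1,0.11,0],[-1,0.11,0],[-1,0.11,0],[-1,0.11,0],[-1,0.11,0]], "turn": [0,0,0,0,0,0,0,0]}}

```text
time: 25.95
ee_pos: [0.5613, 0.1505, 0.141]
tcp_rot: [0.0, 0.738, 0.675, 0.0]
ft_force: [-0.2, 0.6, -0.4]
finger_gap: 0.0487
grip_force: 63.5
```

>>> {"method": "carry_out", "body": {"jaw": [1,1,1,1,1,1,1,1], "xyz": [[-1,0.11,0],[-1,0.11,0],[-1,0.11,0],[-1,0.11,0],[-1,0.11,0],[-1,0.11,0],[-1,0.11,0],[-1,0.11,0]], "turn": [0,0,0,0,0,0,0,0]}}

```text
time: 26.75
ee_pos: [0.5654, -0.0506, 0.141]
tcp_rot: [0.0, 0.738, 0.675, 0.0]
ft_force: [0.2, 0.6, -1.0]
finger_gap: 0.0483
grip_force: 63.5
```

>>> {"method": "carry_out", "body": {"jaw": [1,1,1,1,1,1,1,1], "xyz": [[-1,0.11,0],[-1,0.11,0],[-1,0.11,0],[-1,0.11,0.4],[-1,0.11,0.6],[0,0,0.6],[0,0,0],[0,0,0]], "turn": [0,0,0,0,0,0,0,0]}}

```text
time: 27.55
ee_pos: [0.568, -0.1751, 0.1008]
tcp_rot: [-0.0, 0.738, 0.675, -0.0]
ft_force: [-0.6, -0.7, 0.3]
finger_gap: 0.0485
grip_force: 63.5
```

>>> {"method": "carry_out", "body": {"jaw": [1,1], "xyz": [[0,0,0],[0,0,0]], "turn": [0,0]}}

```text
time: 27.75
ee_pos: [0.5687, -0.1749, 0.1014]
tcp_rot: [0.001, 0.738, 0.675, 0.0]
ft_force: [0.4, 0.3, 0.2]
finger_gap: 0.0481
grip_force: 63.5
```

```bash
python3 plan.py .571 -.174 .0611 -5
```

```text
t 27.75 pos [ 0.5687 -0.1749  0.1014] psi -5.06 tilt [ 0.0015 -0.0005] gap 0.0481 F [0.4 0.3 0.2] q [-0.3   0.29 -0.15  1.13  0.    1.36]
turn deg 0.06 -> units -0.01 (other way 26.17); shift units x 0.04 y 0.09 z 1.61
```

>>> {"method": "carry_out", "body": {"jaw": [1,1,1,1,1,1], "xyz": [[0.04,0.09,0.6],[0,0,0.5],[0,0,0.4],[0,0,0],[0,0,0],[0,0,0]], "turn": [0,0,0,0,0,0]}}

```text
time: 28.35
ee_pos: [0.5704, -0.1745, 0.0628]
tcp_rot: [-0.0, 0.738, 0.675, -0.0]
ft_force: [0.4, -0.6, -0.7]
finger_gap: 0.0485
grip_force: 63.6
```

```bash
python3 plan.py .571 -.174 .0611 -5
```

```text
t 28.35 pos [ 0.5704 -0.1745  0.0628] psi -5.11 tilt [-0.0002  0.    ] gap 0.0485 F [ 0.4 -0.6 -0.7] q [-0.3   0.32 -0.2   1.05 -0.    1.36]
turn deg 0.11 -> units -0.02 (other way 26.16); shift units x 0.02 y 0.02 z 0.07
```

>>> {"method": "carry_out", "body": {"jaw": [1,1,1,0.6,0.3,0,0,0], "xyz": [[0.02,0.02,0.06],[0,0,0.02],[0,0,0],[0,0,0],[0,0,0],[0,0,0],[0,0,-0.4],[0,0,-0.8]], "turn": [0,0,0,0,0,0,0,0]}}

```text
time: 29.15
ee_pos: [0.5699, -0.1737, 0.09]
tcp_rot: [-0.001, 0.738, 0.675, -0.001]
ft_force: [-0.4, -1.3, 0.4]
finger_gap: 0.0853
grip_force: 0.0
```

```bash
python3 plan.py .4440 -.3966 .11 -5
```

```text
t 29.15 pos [ 0.5699 -0.1737  0.09  ] psi -5.11 tilt [-0.0031  0.0009] gap 0.0853 F [-0.4 -1.3  0.4] q [-0.3   0.3  -0.16  1.11 -0.    1.36]
turn deg 0.11 -> units -0.02 (other way 26.16); shift units x -9.32 y -4.24 z -0.80
```

>>> {"method": "carry_out", "body": {"jaw": [0,0,0,0,0,0,0,0], "xyz": [[0,0,-0.8],[-0.93,-0.42,0],[-0.93,-0.42,0],[-0.93,-0.42,0],[-0.93,-0.42,0],[-0.93,-0.42,0],[-0.93,-0.42,0],[-0.93,-0.42,0]], "turn": [0,0,0,0,0,0,0,0]}}

```text
time: 29.95
ee_pos: [0.4829, -0.3306, 0.1116]
tcp_rot: [0.0, 0.738, 0.675, 0.0]
ft_force: [0.8, -1.1, -1.3]
finger_gap: 0.0855
grip_force: 0.0
```

>>> {"method": "carry_out", "body": {"jaw": [0,0,0,0,0,0], "xyz": [[-0.93,-0.42,0],[-0.93,-0.42,0],[-0.93,-0.42,0],[0,0,0],[0,0,0],[0,0,0]], "turn": [0,0,0,0,0,0]}}

```text
time: 30.55
ee_pos: [0.4461, -0.3957, 0.1111]
tcp_rot: [0.0, 0.738, 0.675, 0.0]
ft_force: [0.2, 0.6, 0.0]
finger_gap: 0.0853
grip_force: 0.0
```

```bash
python3 plan.py .4440 -.3966 .022 -5; python3 - <<'E'
from edges import *
im=[]
for n,c in(("top",(398,196)),("scene",(254,228))):
    f=viewer.grab_frame(n);np.savez(f"pics/{n}5.npz",**f)
    zs=(.043,.063,.063,.043) if n=="top" else (.063,.043,.053,.053)
    for thr in (60,75): print(n,"fan",*edges(f,c,20,lambda h:h[...,2]<thr,(.572,-.175),-5,(.025,.025),zs))
    im.append(cv2.resize(f["frame"][c[1]-35:c[1]+35,c[0]-35:c[0]+35],(400,400),interpolation=cv2.INTER_CUBIC))
cv2.imwrite("pics/k5.png",np.hstack(im))
E
```

```text
t 30.55 pos [ 0.4461 -0.3957  0.1111] psi -5.08 tilt [0.0002 0.0002] gap 0.0853 F [0.2 0.6 0. ] q [-0.73  0.29 -0.13  1.15  0.    0.93]
turn deg 0.08 -> units -0.01 (other way 26.17); shift units x -0.04 y -0.08 z 3.56
top fan [nan nan] [ nan 22.6  nan 24.4] [ nan -18.  nan  -5.]
top fan [ 0.57172758 -0.17359171] [-25.   24.3 -22.9  25.7] [-4.4 -4.6 -2.8 -5.5]
scene fan [nan nan] [  nan  23.3 -24.6  24.7] [  nan  -3.3 -14.1   3.6]
scene fan [ 0.57246716 -0.17509558] [-23.2  24.2 -25.4  25.3] [-8.  -3.3 -5.1 -3.5]
```

View pics/k5.png

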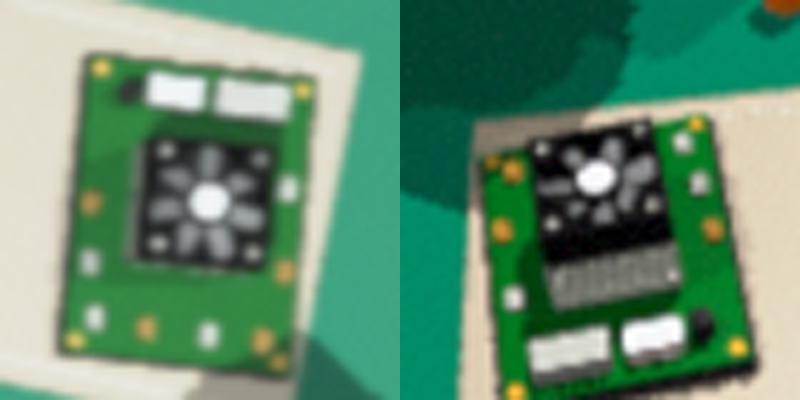

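The fan sits square on the sink: its hub is at (210,202) in the top view, and the fan and sink centres agree within 1 mm. Now the capacitor, squeezed in two directions so it centres.

>>> {"method": "carry_out", "body": {"jaw": [0,0,0,0,0,0.5,1,1], "xyz": [[-0.04,-0.08,0.9],[0,0,0.9],[0,0,0.9],[0,0,0.86],[0,0,0],[0,0,0],[0,0,0],[0,0,0]], "turn": [0,0,0,0,0,0,0,0]}}

```text
time: 31.45
ee_pos: [0.4445, -0.3976, 0.0233]
tcp_rot: [0.001, 0.738, 0.675, 0.0]
ft_force: [0.2, -0.5, -0.1]
finger_gap: 0.0444
grip_force: 0.0
```

>>> {"method": "carry_out", "body": {"jaw": [1,1,0,0,0,0,0,0], "xyz": [[0,0,0],[0,0,0],[0,0,0],[0,0,0],[0,0,0],[0,0,0],[0,0,0],[0,0,0]], "turn": [0,0,0,0,0,-1,-1,-1]}}

```text
time: 32.25
ee_pos: [0.4435, -0.397, 0.0215]
tcp_rot: [-0.0, 0.603, 0.798, 0.0]
ft_force: [0.0, 0.5, 0.5]
finger_gap: 0.0853
grip_force: 0.0
```

>>> {"method": "carry_out", "body": {"jaw": [0,0,0,0,0,0,0,0], "xyz": [[0,0,0],[0,0,0],[0,0,0],[0,0,0],[0,0,0],[0,0,0],[0,0,0],[0,0,0]], "turn": [-1,-1,-1,-1,-1,-1,-1,-1]}}

```text
time: 33.05
ee_pos: [0.4435, -0.3969, 0.0215]
tcp_rot: [-0.0, 0.167, 0.986, 0.0]
ft_force: [-0.6, -0.1, 0.2]
finger_gap: 0.0854
grip_force: 0.0
```

>>> {"method": "carry_out", "body": {"jaw": [0,0,0,0.5,1,1,1,1], "xyz": [[0,0,0],[0,0,0],[0,0,0],[0,0,0],[0,0,0],[0,0,0],[0,0,0],[0,0,0]], "turn": [-1,-1,0,0,0,0,0,0]}}

```text
time: 33.85
ee_pos: [0.4438, -0.3972, 0.022]
tcp_rot: [0.0, 0.05, 0.999, -0.0]
ft_force: [0.1, -0.4, 3.1]
finger_gap: 0.0286
grip_force: 59.1
```

```bash
python3 plan.py .4440 -.3966 .15 85 .6055 .0020 .10 78.86; python3 - <<'E'
from h import *
f=viewer.grab_frame("scene");cv2.imwrite("pics/s6.png",cv2.resize(f["frame"][160:290,90:290],None,fx=3,fy=3,interpolation=cv2.INTER_CUBIC))
E
```

```text
t 33.85 pos [ 0.4438 -0.3972  0.022 ] psi 84.25 tilt [ 0.0003 -0.0003] gap 0.0286 F [ 0.1 -0.4  3.1] q [-0.73  0.34 -0.26  0.96 -0.   -0.63]
turn deg 0.75 -> units -0.11 (other way 26.07); shift units x -0.01 y 0.03 z -5.12
turn deg -6.14 -> units 0.89 (other way -25.29); shift units x -3.26 y 16.89 z 2.00
```

View pics/s6.png

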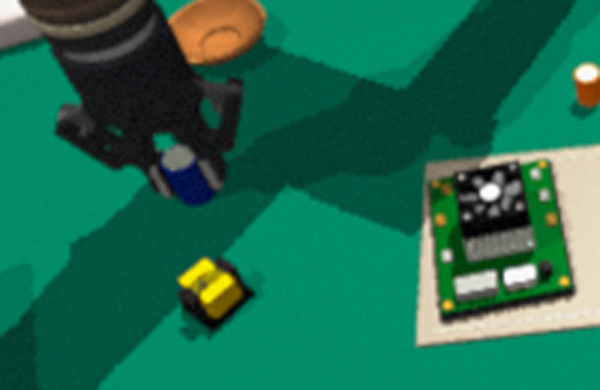

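The view shows the capacitor gripped upright at (188,178), the transformer untouched and the fan stack undisturbed. I'll carry the capacitor to the mat's middle.

>>> {"method": "carry_out", "body": {"jaw": [1,1,1,1,1,1,1,1], "xyz": [[0,0,-0.5],[0,0,-1],[0,0,-1],[0,0,-1],[0,0,-1],[0,0,-0.62],[-0.19,0.99,0],[-0.19,0.99,0]], "turn": [0,0,0.2,0.2,0.2,0.18,0,0]}}

```text
time: 34.7
ee_pos: [0.4627, -0.3505, 0.1514]
tcp_rot: [0.001, 0.098, 0.995, -0.0]
ft_force: [-0.4, -0.3, -1.5]
finger_gap: 0.0287
grip_force: 59.2
```

>>> {"method": "carry_out", "body": {"jaw": [1,1,1,1,1,1,1,1], "xyz": [[-0.19,0.99,0],[-0.19,0.99,0],[-0.19,0.99,0],[-0.19,0.99,0],[-0.19,0.99,0],[-0.19,0.99,0],[-0.19,0.99,0],[-0.19,0.99,0]], "turn": [0,0,0,0,0,0,0,0]}}

```text
time: 35.5
ee_pos: [0.5381, -0.1624, 0.1507]
tcp_rot: [0.0, 0.097, 0.995, -0.0]
ft_force: [0.5, -1.1, -0.6]
finger_gap: 0.0289
grip_force: 59.2
```

>>> {"method": "carry_out", "body": {"jaw": [1,1,1,1,1,1,1,1], "xyz": [[-0.19,0.99,0],[-0.19,0.99,0],[-0.19,0.99,0],[-0.19,0.99,0],[-0.19,0.99,0],[-0.19,0.99,0],[-0.19,0.99,0],[0,0,0.6]], "turn": [0,0,0,0,0,0,0,0]}}

```text
time: 36.3
ee_pos: [0.606, 0.0029, 0.1373]
tcp_rot: [0.002, 0.095, 0.995, 0.001]
ft_force: [-0.1, -0.3, -0.1]
finger_gap: 0.0289
grip_force: 59.3
```

>>> {"method": "carry_out", "body": {"jaw": [1,1,1,1,1,1,1], "xyz": [[0,0,1],[0,0,1],[0,0,1],[0,0,0.6],[0,0,0],[0,0,0],[0,0,0]], "turn": [0,0,0,0,0,0,0]}}

```text
time: 37.0
ee_pos: [0.6047, 0.0003, 0.0464]
tcp_rot: [0.001, 0.097, 0.995, 0.0]
ft_force: [0.3, -0.6, -0.8]
finger_gap: 0.0287
grip_force: 59.2
```

```bash
python3 plan.py .6055 .0025 .0255 78.86
```

```text
t 37.0 pos [6.047e-01 3.000e-04 4.640e-02] psi 78.91 tilt [ 0.0022 -0.    ] gap 0.0287 F [ 0.3 -0.6 -0.8] q [ 0.    0.34 -0.21  1.02 -0.    0.19]
turn deg -0.05 -> units 0.01 (other way -26.17); shift units x -0.01 y 0.09 z 0.84
```

>>> {"method": "carry_out", "body": {"jaw": [1,1,1,1,1,1,1], "xyz": [[-0.01,0.09,0.4],[0,0,0.3],[0,0,0.08],[0,0,0],[0,0,0],[0,0,0],[0,0,0]], "turn": [0,0,0,0,0,0,0]}}

```text
time: 37.7
ee_pos: [0.6045, 0.0024, 0.0251]
tcp_rot: [-0.0, 0.097, 0.995, -0.0]
ft_force: [0.6, -0.5, -0.2]
finger_gap: 0.0286
grip_force: 59.3
```

```bash
python3 plan.py .6055 .0025 .0250 78.86
```

```text
t 37.7 pos [0.6045 0.0024 0.0251] psi 78.91 tilt [-0.0002 -0.    ] gap 0.0286 F [ 0.6 -0.5 -0.2] q [ 0.    0.36 -0.24  0.98 -0.    0.2 ]
turn deg -0.05 -> units 0.01 (other way -26.17); shift units x -0.04 y 0.01 z 0.01
```

>>> {"method": "carry_out", "body": {"jaw": [1,1,1,0.7,0.4,0,0,0], "xyz": [[-0.04,0.01,0],[0,0,0.02],[0,0,0],[0,0,0],[0,0,0],[0,0,0],[0,0,0],[0,0,-0.5]], "turn": [0,0,0,0,0,0,0,0]}}

```text
time: 38.5
ee_pos: [0.6042, 0.0025, 0.036]
tcp_rot: [-0.002, 0.097, 0.995, -0.0]
ft_force: [0.4, 0.1, -0.4]
finger_gap: 0.0842
grip_force: 0.0
```

>>> {"method": "carry_out", "body": {"jaw": [0,0,0,0,0,0,0,0], "xyz": [[0,0,-1],[0,0,-1],[0,0,-1],[0,0,-0.3],[0,0,0],[0,0,0],[0,0,0],[0,0,0]], "turn": [0,0,0,-1,-1,-1,-1,-1]}}

```text
time: 39.3
ee_pos: [0.6057, 0.0025, 0.1209]
tcp_rot: [0.0, -0.204, 0.979, -0.0]
ft_force: [-0.0, -0.2, 0.4]
finger_gap: 0.0859
grip_force: 0.0
```

>>> {"method": "carry_out", "body": {"jaw": [0,0,0,0], "xyz": [[0,0,0],[0,0,0],[0,0,0],[0,0,0]], "turn": [-1,-1,0,0]}}

```text
time: 39.7
ee_pos: [0.6057, 0.0025, 0.1205]
tcp_rot: [0.0, -0.316, 0.949, -0.0]
ft_force: [0.7, 0.2, -0.6]
finger_gap: 0.0854
grip_force: 0.0
```

```bash
python3 plan.py .5575 -.3858 .11 127.5
```

```text
t 39.7 pos [0.6057 0.0025 0.1205] psi 126.87 tilt [0.0007 0.    ] gap 0.0854 F [ 0.7  0.2 -0.6] q [ 0.    0.3  -0.09  1.17  0.   -0.64]
turn deg 0.63 -> units -0.09 (other way 26.09); shift units x 10.98 y -11.15 z 0.42
```

>>> {"method": "carry_out", "body": {"jaw": [0,0,0,0,0,0,0,0], "xyz": [[0,0,0],[0.92,-0.93,0],[0.92,-0.93,0],[0.92,-0.93,0],[0.92,-0.93,0],[0.92,-0.93,0],[0.92,-0.93,0],[0.92,-0.93,0]], "turn": [-0.09,0,0,0,0,0,0,0]}}

```text
time: 40.5
ee_pos: [0.5772, -0.226, 0.12]
tcp_rot: [0.0, -0.322, 0.947, -0.0]
ft_force: [0.3, 0.6, 0.0]
finger_gap: 0.0855
grip_force: 0.0
```

>>> {"method": "carry_out", "body": {"jaw": [0,0,0,0,0,0,0,0], "xyz": [[0.92,-0.93,0],[0.92,-0.93,0],[0.92,-0.93,0],[0.92,-0.93,0],[0.92,-0.93,0],[0,0,0],[0,0,0],[0,0,0]], "turn": [0,0,0,0,0,0,0,0]}}

```text
time: 41.3
ee_pos: [0.5575, -0.3863, 0.1198]
tcp_rot: [-0.0, -0.323, 0.946, 0.0]
ft_force: [0.1, 0.3, 0.4]
finger_gap: 0.0858
grip_force: 0.0
```

```bash
python3 plan.py .5575 -.3858 .018 127.5; python3 - <<'E'
from edges import *
im=[]
for n,c,b in(("top",(312,190),(312,190)),("scene",(321,225),(325,225))):
    f=viewer.grab_frame(n);np.savez(f"pics/{n}7.npz",**f)
    h=cv2.cvtColor(f["frame"],cv2.COLOR_BGR2HSV)
    m=((h[...,0]>105)&(h[...,0]<130)&(h[...,1]>120)).astype(np.uint8)
    # silver top + blue body: everything unlike the mat around blue
    a,A,H=blob(m,c,40);print(n,"blue",np.round(a,1),A,H.min(0),H.max(0))
    im.append(cv2.resize(f["frame"][c[1]-40:c[1]+40,c[0]-40:c[0]+40],(400,400),interpolation=cv2.INTER_CUBIC))
cv2.imwrite("pics/k7.png",np.hstack(im))
E
```

```text
t 41.3 pos [ 0.5575 -0.3863  0.1198] psi 127.66 tilt [-0.0002  0.0005] gap 0.0858 F [0.1 0.3 0.4] q [-0.61  0.44  0.1   1.23  0.   -1.26]
turn deg -0.16 -> units 0.02 (other way -26.16); shift units x -0.01 y 0.01 z 4.07
top blue [320.5 186. ] 2.0 [320. 186.] [321. 186.]
scene blue [333.1 228.2] 135.0 [328. 222.] [338. 235.]
```

View pics/k7.png

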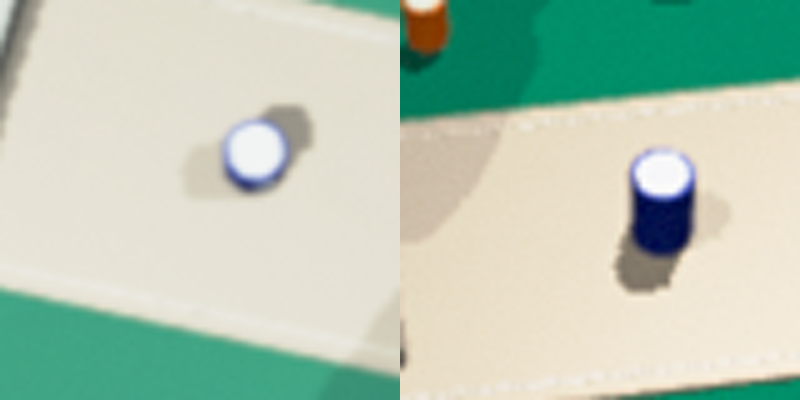

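The capacitor stands upright near the mat's middle, its silver top at crop (256,152). Now the transformer.

>>> {"method": "carry_out", "body": {"jaw": [0,0,0,0,0,0,0.5,1], "xyz": [[0,0,1],[0,0,1],[0,0,1],[0,0,0.8],[0,0,0.27],[0,0,0],[0,0,0],[0,0,0]], "turn": [0,0,0,0,0,0,0,0]}}

```text
time: 42.2
ee_pos: [0.5584, -0.3874, 0.0197]
tcp_rot: [0.001, -0.323, 0.946, -0.001]
ft_force: [-0.8, -0.4, -0.3]
finger_gap: 0.0588
grip_force: 0.0
```

>>> {"method": "carry_out", "body": {"jaw": [1,1,1,0,0,0,0,0], "xyz": [[0,0,0],[0,0,0],[0,0,0],[0,0,0],[0,0,0],[0,0,0],[0,0,0],[0,0,0]], "turn": [0,0,0,0,0,0,1,1]}}

```text
time: 43.0
ee_pos: [0.5573, -0.3869, 0.0177]
tcp_rot: [-0.0, -0.205, 0.979, 0.0]
ft_force: [-0.4, 0.4, -0.1]
finger_gap: 0.0855
grip_force: 0.0
```

>>> {"method": "carry_out", "body": {"jaw": [0,0,0,0,0,0,0,0], "xyz": [[0,0,0],[0,0,0],[0,0,0],[0,0,0],[0,0,0],[0,0,0],[0,0,0],[0,0,0]], "turn": [1,1,1,1,1,1,1,1]}}

```text
time: 43.8
ee_pos: [0.5573, -0.3869, 0.0177]
tcp_rot: [-0.0, 0.27, 0.963, 0.0]
ft_force: [0.1, 0.7, 0.1]
finger_gap: 0.0854
grip_force: 0.0
```

>>> {"method": "carry_out", "body": {"jaw": [0,0,0,0,0.5,1,1,1], "xyz": [[0,0,0],[0,0,0],[0,0,0],[0,0,0],[0,0,0],[0,0,0],[0,0,0],[0,0,0]], "turn": [1,1,1,0.1,0,0,0,0]}}

```text
time: 44.6
ee_pos: [0.5577, -0.3872, 0.0186]
tcp_rot: [0.0, 0.441, 0.897, -0.0]
ft_force: [0.2, 1.1, -0.2]
finger_gap: 0.0328
grip_force: 60.5
```

>>> {"method": "carry_out", "body": {"jaw": [1,1], "xyz": [[0,0,0],[0,0,0]], "turn": [0,0]}}

```text
time: 44.8
ee_pos: [0.5576, -0.3871, 0.0183]
tcp_rot: [0.0, 0.441, 0.897, -0.0]
ft_force: [0.1, 0.1, 2.4]
finger_gap: 0.0327
grip_force: 61.2
```

```bash
python3 plan.py .5575 -.3863 .15 37.5 .6595 -.0081 .10 78.86; python3 - <<'E'
from edges import *
f=load("pics/top7.npz");print("cap top",ray(f,(322.8,180.0),.048))
f=viewer.grab_frame("scene");cv2.imwrite("pics/s8.png",cv2.resize(f["frame"][190:290,90:230],None,fx=4,fy=4,interpolation=cv2.INTER_CUBIC))
E
```

```text
t 44.8 pos [ 0.5576 -0.3871  0.0183] psi 37.6 tilt [ 0.0004 -0.0003] gap 0.0327 F [0.1 0.1 2.4] q [-0.61  0.49 -0.05  1.03 -0.    0.31]
turn deg -0.10 -> units 0.01 (other way -26.16); shift units x 0.03 y 0.02 z -5.27
turn deg 41.36 -> units -6.02 (other way 20.16); shift units x -1.08 y 15.63 z 2.00
cap top [0.60519219 0.00167364 0.048     ]
```

View pics/s8.png

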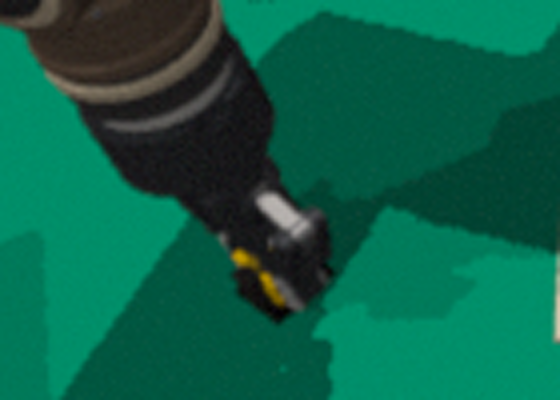

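The view shows the transformer held at (265,280). The 33 mm gap means its 34 mm side is gripped, so its 40 mm side will lie across the mat and the centre distance is 55 mm.

>>> {"method": "carry_out", "body": {"jaw": [1,1,1,1,1,1,1,1], "xyz": [[0,0,-0.5],[0,0,-1],[0,0,-1],[0,0,-1],[0,0,-1],[0,0,-0.77],[0,0,0],[0,0,0]], "turn": [0,0,-1,-1,-1,-1,-1,-1]}}

```text
time: 45.65
ee_pos: [0.5578, -0.3872, 0.1516]
tcp_rot: [0.001, 0.095, 0.996, -0.0]
ft_force: [0.7, 0.4, -0.2]
finger_gap: 0.0333
grip_force: 60.8
```

>>> {"method": "carry_out", "body": {"jaw": [1,1,1,1,1,1,1,1], "xyz": [[-0.07,0.98,0],[-0.07,0.98,0],[-0.07,0.98,0],[-0.07,0.98,0],[-0.07,0.98,0],[-0.07,0.98,0],[-0.07,0.98,0],[-0.07,0.98,0]], "turn": [0,0,0,0,0,0,0,0]}}

```text
time: 46.45
ee_pos: [0.6092, -0.1964, 0.1505]
tcp_rot: [0.0, 0.097, 0.995, 0.0]
ft_force: [-0.4, -0.9, -0.3]
finger_gap: 0.0327
grip_force: 60.8
```

>>> {"method": "carry_out", "body": {"jaw": [1,1,1,1,1,1,1,1], "xyz": [[-0.07,0.98,0],[-0.07,0.98,0],[-0.07,0.98,0],[-0.07,0.98,0],[-0.07,0.98,0],[-0.07,0.98,0],[-0.07,0.98,0],[-0.07,0.98,0]], "turn": [0,0,0,0,0,0,0,0]}}

```text
time: 47.25
ee_pos: [0.6608, -0.0068, 0.1505]
tcp_rot: [0.0, 0.097, 0.995, 0.0]
ft_force: [0.4, 0.1, -1.6]
finger_gap: 0.0328
grip_force: 60.8
```

>>> {"method": "carry_out", "body": {"jaw": [1,1,1,1,1,1,1], "xyz": [[0,0,0.5],[0,0,0.8],[0,0,0.7],[0,0,0],[0,0,0],[0,0,0],[0,0,0]], "turn": [0,0,0,0,0,0,0]}}

```text
time: 47.95
ee_pos: [0.6614, -0.0081, 0.1011]
tcp_rot: [0.001, 0.097, 0.995, 0.0]
ft_force: [0.8, -0.1, -1.5]
finger_gap: 0.0331
grip_force: 60.7
```

```bash
python3 plan.py .6595 -.0081 .022 78.86
```

```text
t 47.95 pos [ 0.6614 -0.0081  0.1011] psi 78.82 tilt [ 0.0019 -0.    ] gap 0.0331 F [ 0.8 -0.1 -1.5] q [-0.01  0.41  0.02  1.18 -0.    0.18]
turn deg 0.04 -> units -0.01 (other way 26.17); shift units x 0.08 y -0.01 z 3.17
```

>>> {"method": "carry_out", "body": {"jaw": [1,1,1,1,1,1,1,1], "xyz": [[0.06,0,0.8],[0,0,0.8],[0,0,0.8],[0,0,0.5],[0,0,0.2],[0,0,0],[0,0,0],[0,0,0]], "turn": [0,0,0,0,0,0,0,0]}}

```text
time: 48.75
ee_pos: [0.66, -0.0076, 0.0233]
tcp_rot: [0.001, 0.097, 0.995, 0.0]
ft_force: [-0.7, 0.3, -0.5]
finger_gap: 0.0331
grip_force: 60.9
```

```bash
python3 plan.py .6595 -.0081 .0213 78.86
```

```text
t 48.75 pos [ 0.66   -0.0076  0.0233] psi 78.84 tilt [ 0.0015 -0.    ] gap 0.0331 F [-0.7  0.3 -0.5] q [-0.01  0.45 -0.1   1.02  0.    0.18]
turn deg 0.02 -> units -0.00 (other way 26.18); shift units x 0.01 y -0.02 z 0.08
```

Seat, release, rise, and move clear towards the robot.

>>> {"method": "carry_out", "body": {"jaw": [1,1,1,0.7,0.4,0,0,0], "xyz": [[0.01,-0.02,0.07],[0,0,0.02],[0,0,0],[0,0,0],[0,0,0],[0,0,0],[0,0,0],[0,0,-0.5]], "turn": [0,0,0,0,0,0,0,0]}}

```text
time: 49.55
ee_pos: [0.6576, -0.008, 0.0308]
tcp_rot: [-0.002, 0.097, 0.995, -0.0]
ft_force: [-0.5, 0.5, 0.1]
finger_gap: 0.0853
grip_force: 0.0
```

>>> {"method": "carry_out", "body": {"jaw": [0,0,0,0,0,0,0,0], "xyz": [[0,0,-1],[0,0,-1],[0,0,-1],[0,0,-1],[0,0,-1],[1,0,-1],[1,0.5,-0.5],[1,1,0]], "turn": [0,0,0,0,0,0,0,0]}}

```text
time: 50.35
ee_pos: [0.593, 0.0426, 0.1986]
tcp_rot: [0.002, 0.099, 0.995, 0.0]
ft_force: [0.9, 1.1, -0.4]
finger_gap: 0.0856
grip_force: 0.0
```

>>> {"method": "carry_out", "body": {"jaw": [0,0,0,0,0,0,0,0], "xyz": [[1,1,0],[1,1,0],[1,1,0],[1,1,0],[0.5,1,0],[0,1,0],[0,1,0],[0,1,0]], "turn": [0,0,0,0,0,0,0,0]}}

```text
time: 51.15
ee_pos: [0.521, 0.2624, 0.1963]
tcp_rot: [0.001, 0.097, 0.995, 0.0]
ft_force: [0.4, -1.2, -0.0]
finger_gap: 0.0853
grip_force: 0.0
```

>>> {"method": "carry_out", "body": {"jaw": [0,0,0,0,0,0,0,0], "xyz": [[0,1,0],[0,1,0],[0,1,0],[0,1,0],[0,0.5,0],[0,0,0],[0,0,0],[0,0,0]], "turn": [0,0,0,0,0,0,0,0]}}

```text
time: 51.95
ee_pos: [0.5427, 0.3707, 0.1954]
tcp_rot: [0.0, 0.098, 0.995, -0.0]
ft_force: [-0.4, -1.1, -0.3]
finger_gap: 0.0852
grip_force: 0.0
```

```bash
python3 - <<'E'
from h import *
im=[]
for n,(u,v,w,h) in(("top",(210,120,250,160)),("scene",(190,150,260,166))):
    f=viewer.grab_frame(n);np.savez(f"pics/{n}9.npz",**f)
    im.append(cv2.resize(f["frame"][v:v+h,u:u+w],(460,294),interpolation=cv2.INTER_CUBIC))
cv2.imwrite("pics/k9.png",np.vstack(im))
E
```

```text
(no output)
```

View pics/k9.png

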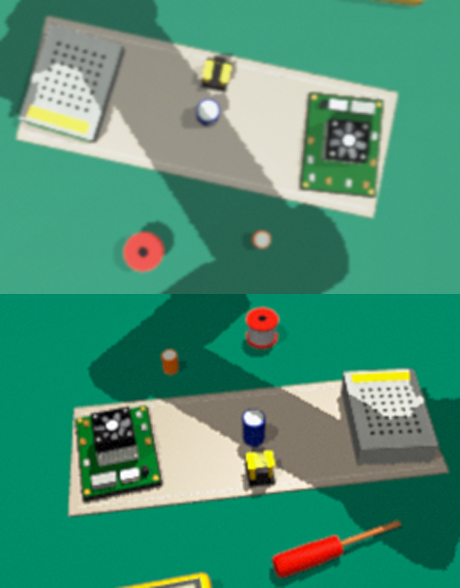

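The final view shows all four placed, the transformer behind the capacitor, and the spool and orange cap untouched. One numeric check of the capacitor–transformer spacing remains.

```bash
python3 - <<'E'
from h import *
T,S=load("pics/top9.npz"),load("pics/scene9.npz")
def tr(f,c,r):
    h=cv2.cvtColor(f["frame"],cv2.COLOR_BGR2HSV);m=(((h[...,1]>90)&(h[...,0]>15)&(h[...,0]<40))|(h[...,2]<75)).astype(np.uint8)
    m=cv2.morphologyEx(m,cv2.MORPH_CLOSE,np.ones((3,3),np.uint8));return blob(m,c,r)
def cap(f,c,r):
    h=cv2.cvtColor(f["frame"],cv2.COLOR_BGR2HSV);m=((h[...,0]>100)&(h[...,0]<135)&(h[...,1]>40)).astype(np.uint8)
    m=cv2.morphologyEx(m,cv2.MORPH_CLOSE,np.ones((9,9),np.uint8));return blob(m,c,r)
th=np.radians(-11.14);R=np.c_[[np.cos(th),np.sin(th)],[-np.sin(th),np.cos(th)]]
for n,f,ct,cc in(("top",T,(328,159),(323,181)),("scene",S,(337,249),(333,228))):
    t,A,H=tr(f,ct,13);a,B,_=cap(f,cc,14)
    P=ray(f,t,.018)[:2];Q=ray(f,a,.0255)[:2];q=cv2.minAreaRect(np.array([ray(f,p,.033)[:2] for p in H],np.float32))
    print(n,A,B,"tr",np.round(P,4),"cap",np.round(Q,4),"diff in mat",np.round((P-Q)@R*1000,1),q[1],q[2])
for n,ct,cs,h in[("spare",(352,250),(286,188),.03),("spool",(288,257),(338,168),.04)]:
    a,A,_=blob(nongreen(T["frame"]),ct);print(n,np.round(ray(T,a,h/2),4))
E
```

```text
top 234.0 151.0 tr [ 0.659  -0.0082] cap [0.6077 0.0012] diff in mat [52.1  0.7] (0.03859829530119896, 0.035635363310575485) 1.1345570087432861
scene 352.0 252.0 tr [ 0.6618 -0.0097] cap [0.6069 0.0009] diff in mat [55.9  0.2] (0.036704253405332565, 0.057344820350408554) 76.86776733398438
spare [ 0.4449 -0.0709  0.015 ]
spool [0.4259 0.0799 0.02  ]
```

Spacing is about 55 mm centre to centre with under 1 mm sideways offset, and the spare parts haven't moved. Handing in.

```bash
python3 -c "
from workcell import robot
print(robot.finish_job())"
```

```text
the job is handed in; nothing more can be done
None
```

I finished all four placements in the order asked and handed the job in at about 52 s: heat sink on the chip and fan on the sink, both square and centred to about 1 mm, capacitor mid-mat, and transformer behind it with a gap of about 2 cm. The heat sink had to be re-seated once before the fan went on, because the board is turned about 6° from the mat; the orange capacitor and spool haven't moved, and the hand-in returned no verdict.

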